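# Set out the power stage of an inverter on its circuit board

### The arm

A 6-joint arm with a two-finger parallel gripper is mounted at the origin on the work surface. World frame = base frame: x ahead of the robot, y to its left, z up, the work surface at z = 0. Lengths are in m, angles in rad, forces in N, time in s.
With the tool pointing down it reaches from about 0.35 to 0.85 m from the base axis. Payload 8.1 kg.
Tool frame: the origin (TCP) lies at the very end of the fingers, on their centre line; the grasp point (between the pads) lies 19 mm behind it; z points along the fingers, y is the direction in which the jaws open and shut (so a half turn about z gives the same grasp; the last joint's range is limited). The gripper opens to 93 mm and grips with 3 to 60 N. Pads are 15 mm wide; open, the fingers measure 128 mm over their backs; the gripper's body (75 mm by 188 mm) begins 65 mm behind the grasp point.
Start: joints at [-1.41, 0.13, 1.488, -0, 1.523, -0.085], TCP at [0.146, -0.582, 0.219] pointing down, gripper open.
Joint ranges: [-2.96, 2.96], [-0.89, 2.26], [0.02, 2.5], [-1.34, 4.48], [0, 2.73], [-2.66, 2.66]. Speed limits (rad/s): [2.39, 2.39, 2.79, 3.14, 3.14, 3.14].

### API

Orientations are given as a rotation vector (axis times angle).
In Python, from plant import read_state, read_camera, close_job gives the robot as it stands.
- The arm moves only by the tool jog_arm, never from a script. Its argument "motion" is one flat list of numbers, 7 for each row, row after row: the opening, from 0 (shut) to 1 (fully open), then the shift along the tool's x, y, z scaled (see below), then the turn, a rotation vector about the tool's x, y, z scaled (see below). A call has 1 to 8 rows; each row is the pose to reach, as a shift and turn from the pose measured when the call began, along the tool's axes at that moment; what a row does not reach only later rows make up. The controller multiplies each number of a shift by 0.5 m and each number of a turn by 90 degrees. A row lasts 1/10 s, in which the tool goes at most 50 mm and 8.59 degrees, less where a joint would pass 70% of its speed; a pose out of reach is approached as far as the arm can. A call with a number of a shift or a turn outside -1 to 1 is refused whole. A call with a gripper value outside its range is refused whole. The fingers move at their own pace and stop on an object; "grip_force" is the grip in N (left out, the last holds). Time passes only in rows, so rows that repeat a pose let the fingers close. It gives the time, the measured TCP pose, the force and the opening at its end, in the units of the state.
- read_state(): the state, without advancing time (a new reading comes with each control period).
- read_camera(name): name is "side" or "top" or "wrist"; returns a dict with "frame" (420x560x3 uint8, red, green, blue), "vertical_fov" (degrees; the focal length in pixels is half the picture's height over the tangent of half this angle, whatever the lens; pixels are square), "cx", "cy" (the principal point, pixels), "dist_coeffs" ([k1, k2, p1, p2, k3] as OpenCV has them; the pictures are not rectified), "world_from_camera" (4x4, takes a point from camera to world coordinates); the wrist camera has in their place "hand_eye" (4x4, takes a point from camera to tool coordinates, whose origin is the TCP and whose axes are the flange's). Camera axes: x right, y down, z forward; pixel columns grow to the right and rows downward; lengths in m; the calibration is good to about 2 mm. A picture is of the moment at which its call begins: read the wrist's pose just before it. There is no depth.
- close_job(): hands the job in, once; it reports no verdict.
The state is a dict: "t": time; "q": joint angles; "dq": joint speeds; "joint_torque": joint torques, N m; "tool_pos": TCP position; "orientation": TCP orientation; "force": force on the tool from outside, world axes, zero at the start; "wrist_torque": the same for the moment, N m; "opening": finger opening in m.
Only numpy, scipy, OpenCV 4.12 (cv2) and the standard library are available. Lean on these libraries where they do the work, as an engineer would, in place of code of your own. Each camera call takes 0.05 s, during which the arm holds its last target.

### The job

Set out the power stage on the empty green circuit board in the middle of the bench, each part on its white printed outline: the blue heat sink on the side of the two battery posts and the bare aluminium one on the side of the green terminal block, both with fins inwards and transistors outwards, the copper choke between them, and the fan upright behind them across the end of the tunnel they form. Then lay the red driver card flat on top as a bridge over both heat sinks, its long side across the tunnel, centred over the choke. Leave the tape, spool and dish where they are.

Things in the scene. Friction and masses are not known exactly. Their poses are not given: they have to be found in the camera images.
- board: Green board 170 (x) x 180 (y) on white foam, fixed; origin under the foam's centre, board face at z = 12 mm. +x: fan end. White outlines (mm): blue sink (-15,-43), bare sink (-15,43), length along x, fins toward y = 0; choke circle (-15,0); fan (52,0), its axis along x. Card: over (-15,0), length along y, underside z = 52. Battery posts 18 mm high at y = -77, green block y = 78.
- sink_blue: Blue anodised heat sink; 90 (x) x 26 (y) x 40 mm (z). Back plate with four black transistors with steel tabs (4.5 mm proud, up to 20 mm high, none in the middle 30 mm of the length) on its -y face, level fins to +y, about 160 g. Grip across the 26 mm, mid-length. Origin: centre of its underside; x along its length.
- sink_bare: Bare silver aluminium heat sink, same shape as the blue one: 90 (x) x 26 (y) x 40 mm (z). Back plate with four black transistors with steel tabs (4.5 mm proud, up to 20 mm high, none in the middle 30 mm of the length) on its -y face, level fins to +y, about 160 g. Grip across the 26 mm, mid-length. Origin: centre of its underside; x along its length.
- choke: Choke: a ring core wound with copper wire, lying flat on a black disc, diameter 42 mm, height 22 mm; grip it across its diameter, anywhere round. Origin: centre of its underside. 90 g. Any yaw will do.
- fan: Black cooling fan, 60 mm square and 25 mm thick, standing upright on one edge: 25 (x, its axis) x 60 (y) x 60 mm (z). Origin: centre of its underside. Either face may look into the tunnel. 70 g. Can be gripped across its 25 mm thickness near the top.
- card: Driver card: red circuit board 104 (x) x 46 (y) mm on 3 mm white strips under its ends (|x| = 32 to 52 mm), upper face 5 mm above its underside. In its middle a yellow and black transformer 30 (x) x 22 (y) mm, from 5 to 27 mm high: hold it there, across the 22 mm. Origin: centre of its underside. Either way round will do.
- tape: Bystander: roll of brown tape lying flat among the parts, 80 mm across, 24 mm high; origin: centre of its underside. Leave it.
- spool: Bystander: grey metal spool 54 mm across, 38 mm high, standing on the left of the bench; origin: centre of its underside. Leave it.
- dish: Bystander: small blue dish 72 mm across, 26 mm high, on the right of the bench; origin: centre of its underside. Leave it.
Not all that is in view belongs to the job. There is more than one size of the card; the job needs the largest.

How it is judged:
At the end, for the whole second after the job is handed in: Heat sinks, choke and card within 12 mm along the tunnel and 10 mm across (card 12), fan within 10 mm, of their places; angles within 0.15 rad; fins inwards; all upright within 0.1 rad, resting at the right height within 5 mm (card on both heat sinks); released and at rest (x of sink_blue in the frame of board between -0.027 and -0.003 m and y of sink_blue in the frame of board between -0.053 and -0.033 m and z of sink_blue in the frame of board between 0.007 and 0.017 m and angle between each of sink_blue, sink_bare, choke, fan, card's own z axis and vertical below 0.1 rad and linear speed of each of sink_blue, sink_bare, choke, fan, card below 0.02 m/s and angle between the x axis of each of sink_blue, sink_bare, fan and the x axis of board, either way round below 0.15 rad and y of board in the frame of sink_blue above 0.02 m and x of sink_bare in the frame of board between -0.027 and -0.003 m and y of sink_bare in the frame of board between 0.033 and 0.053 m and z of sink_bare in the frame of board between 0.007 and 0.017 m and y of board in the frame of sink_bare above 0.02 m and x of choke in the frame of board between -0.027 and -0.003 m and y of choke in the frame of board between -0.01 and 0.01 m and z of choke in the frame of board between 0.007 and 0.017 m and x of fan in the frame of board between 0.042 and 0.062 m and y of fan in the frame of board between -0.01 and 0.01 m and z of fan in the frame of board between 0.007 and 0.017 m and x of card in the frame of board between -0.027 and -0.003 m and y of card in the frame of board between -0.012 and 0.012 m and z of card in the frame of board between 0.047 and 0.057 m and angle between the x axis of card and the y axis of board, either way round below 0.15 rad); the robot touches nothing.
It fails at once if the roll of tape is moved by more than 30 mm (distance of tape from where it was at the start of the episode above 0.03 m).
It fails at once if the spool is moved by more than 30 mm (distance of spool from where it was at the start of the episode above 0.03 m).
It fails at once if the blue dish is moved by more than 30 mm (distance of dish from where it was at the start of the episode above 0.03 m).
It also fails if it takes over 128 s, if anything falls off the work surface, if the arm or the gripper's body presses on something with over 40 N, if the wrist force passes 120 N, or if a joint passes its speed limit or range.

## Working session

There is one attempt and no reset: what is moved stays moved. The work goes in short steps, Python scripts to look and compute and a tool call to move; the robot and the scene stay as the last step left them, time stands still between calls to the robot, and variables do not carry over. Pictures are saved under pics/ and viewed, and the job is handed in when it is done.

Besides the shell and the picture viewer there is one more tool, called after ">>>" as name(argument=value, ...), one argument or row to a line, values as JSON. jog_arm: Moves the arm, as the interface text tells. Its arguments: {"type":"object","properties":{"motion":{"type":"array","items":{"type":"number"}},"grip_force":{"type":"number"}},"required":["motion"]}

```bash
ls; mkdir -p pics; cat > h.py <<'E'
import numpy as np, cv2
from plant import read_state, read_camera, close_job
from scipy.spatial.transform import Rotation as R
def K(c):
    h=c["frame"].shape[0]; f=h/2/np.tan(np.radians(c["vertical_fov"])/2)
    return np.array([[f,0,c["cx"]],[0,f,c["cy"]],[0,0,1.]])
def T(c,s=None):
    if "world_from_camera" in c: return np.array(c["world_from_camera"])
    M=np.eye(4);M[:3,:3]=R.from_rotvec(s["orientation"]).as_matrix();M[:3,3]=s["tool_pos"]
    return M@np.array(c["hand_eye"])
def grab(n,f=None):
    s=read_state(); c=read_camera(n); c["T"]=T(c,s); c["K"]=K(c)
    if f: cv2.imwrite("pics/"+f,cv2.cvtColor(c["frame"],cv2.COLOR_RGB2BGR))
    return c
def cast(c,px,z):
    p=cv2.undistortPoints(np.array(px,float).reshape(-1,1,2),c["K"],np.array(c["dist_coeffs"],float)).reshape(-1,2)
    d=np.c_[p,np.ones(len(p))]@c["T"][:3,:3].T; o=c["T"][:3,3]
    return o+d*((z-o[2])/d[:,2])[:,None]
def proj(c,P):
    Ti=np.linalg.inv(c["T"]); 
    return cv2.projectPoints(np.array(P,float).reshape(-1,3),cv2.Rodrigues(Ti[:3,:3])[0],Ti[:3,3],c["K"],np.array(c["dist_coeffs"],float))[0].reshape(-1,2)
E
python3 - <<'E'
from h import *
import pickle
s=read_state();print(s)
for n in("top","side","wrist"):
    c=grab(n,n+"0.png");print(n,c["T"].round(3).tolist(),c["vertical_fov"],c["dist_coeffs"])
    pickle.dump(c,open(n+"0.pkl","wb"))
E
```

```text
pics
{'t': 0.0, 'q': array([-1.41038473e+00,  1.31132443e-01,  1.48926785e+00,  4.01994938e-05,
        1.52298663e+00, -8.53947064e-02]), 'dq': array([-0.00122383, -0.00028099, -0.00047555, -0.00086014, -0.00095807,
        0.00123152]), 'joint_torque': array([ 1.52650146e-04, -5.59828091e+01, -4.91771865e+01,  7.67512573e-02,
        3.51332570e-02, -1.36798731e-04]), 'tool_pos': array([ 0.14595313, -0.58140205,  0.21761088]), 'orientation': array([-3.11611474e+00, -3.84917273e-01,  4.26395941e-05]), 'force': array([-0.84251466,  0.22263006, -0.34546239]), 'wrist_torque': array([0.01909422, 0.03280217, 0.03089091]), 'opening': 0.09292540948916993}
top [[0.023, -0.993, 0.119, 0.329], [-0.999, -0.026, -0.023, 0.008], [0.026, -0.119, -0.993, 1.164], [0.0, 0.0, 0.0, 1.0]] 50.65923835245006 [-0.08224676  0.          0.          0.          0.        ]
side [[-0.763, -0.385, 0.52, -0.086], [-0.646, 0.423, -0.635, 0.669], [0.025, -0.82, -0.572, 0.633], [0.0, 0.0, 0.0, 1.0]] 55.464598127529094 [-0.03271984  0.          0.          0.          0.        ]
wrist [[0.243, -0.927, -0.285, 0.226], [-0.97, -0.232, -0.071, -0.561], [0.0, 0.294, -0.956, 0.383], [0.0, 0.0, 0.0, 1.0]] 58.65276277899965 [0.02049807 0.         0.         0.         0.        ]
```

View pics/top0.png

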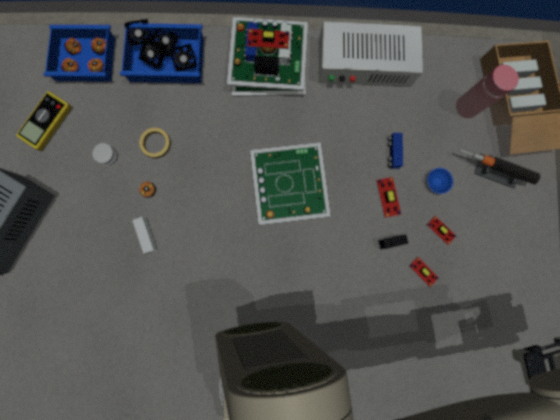

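View pics/side0.png

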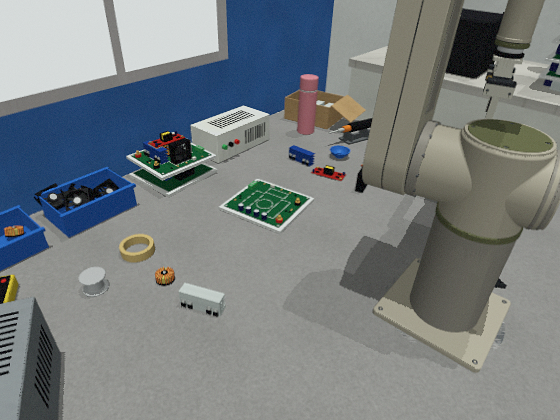

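View pics/wrist0.png

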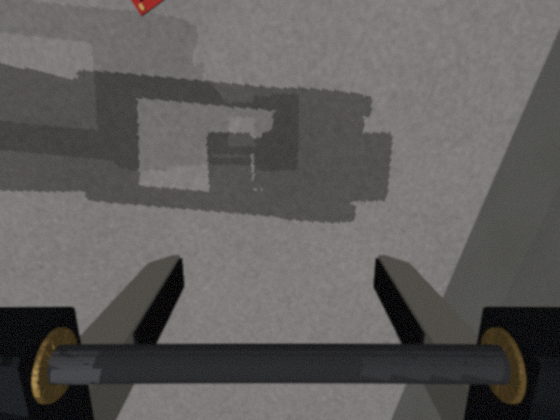

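```bash
python3 - <<'E'
from h import *
import pickle
a=cv2.imread("pics/top0.png"); 
cv2.imwrite("pics/c1.png",cv2.resize(a[135:235,235:345],None,fx=5.5,fy=5.5,interpolation=cv2.INTER_CUBIC))
cv2.imwrite("pics/c2.png",cv2.resize(a[120:295,365:475],None,fx=3.4,fy=3.4,interpolation=cv2.INTER_CUBIC))
b=cv2.imread("pics/side0.png")
cv2.imwrite("pics/c3.png",cv2.resize(b[130:330,70:370],None,fx=2.6,fy=2.6,interpolation=cv2.INTER_CUBIC))
c=pickle.load(open("top0.pkl","rb"))
for n,p,z in [("board",(290,183),.012),("blue",(396,150),.04),("card",(389,197),.005),("fan",(393,241),.06),("bare",(144,235),.04),("choke",(147,189),.022),("c2",(441,230),.005),("c3",(424,271),.005),("dish",(439,180),.02),("tape",(155,142),.024),("spool",(104,153),.038)]:
    print(n,cast(c,p,z).round(3))
E
```

```text
board [[ 0.524 -0.048  0.012]]
blue [[ 0.616 -0.323  0.04 ]]
card [[ 0.495 -0.313  0.005]]
fan [[ 0.376 -0.308  0.06 ]]
bare [[0.377 0.321 0.04 ]]
choke [[0.497 0.325 0.022]]
c2 [[ 0.41  -0.454  0.005]]
c3 [[ 0.301 -0.406  0.005]]
dish [[ 0.543 -0.446  0.02 ]]
tape [[0.622 0.311 0.024]]
spool [[0.587 0.44  0.038]]
```

View pics/c1.png

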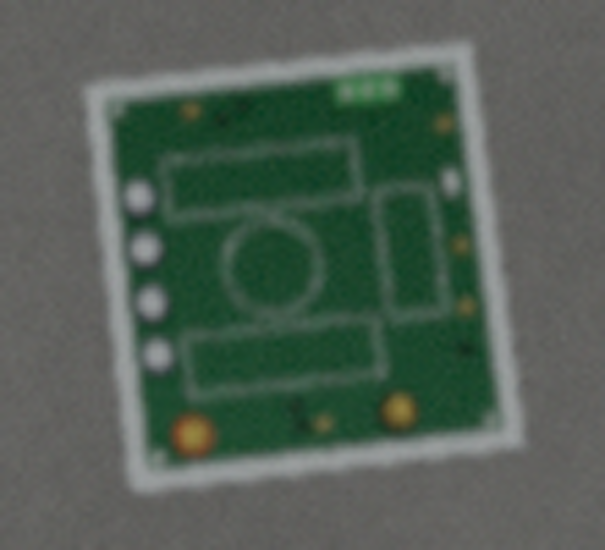

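View pics/c2.png

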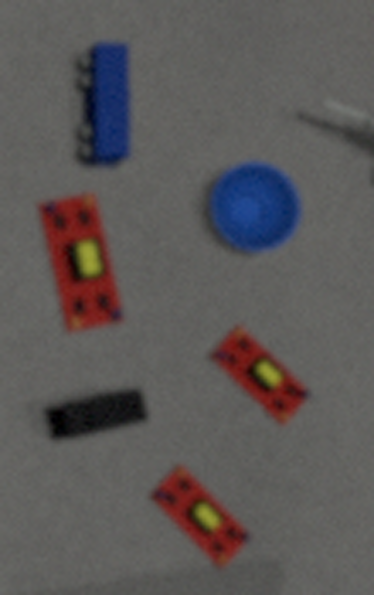

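View pics/c3.png

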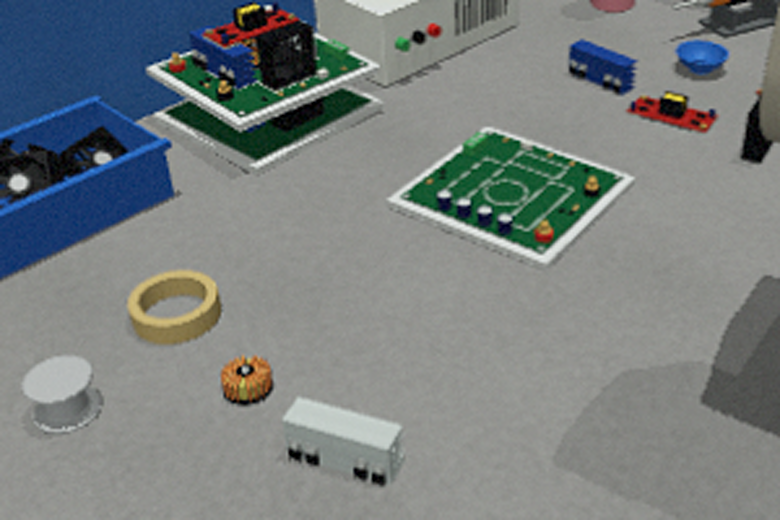

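```bash
cat > seg.py <<'E'
from h import *
import pickle,sys
c=pickle.load(open("top0.pkl","rb")); a=c["frame"]
hsv=cv2.cvtColor(a,cv2.COLOR_RGB2HSV); H,S,V=[hsv[...,i].astype(int) for i in range(3)]
def rect(n,m,z,roi):
    x0,y0,x1,y1=roi; M=np.zeros(m.shape,np.uint8); M[y0:y1,x0:x1]=m[y0:y1,x0:x1]
    M=cv2.morphologyEx(M,cv2.MORPH_CLOSE,np.ones((3,3)))
    cs,_=cv2.findContours(M,cv2.RETR_EXTERNAL,cv2.CHAIN_APPROX_NONE); k=max(cs,key=cv2.contourArea)
    P=cast(c,k.reshape(-1,2).astype(float),z)[:,:2]*1000
    r=cv2.minAreaRect(P.astype(np.float32)); e=cv2.boxPoints(r)
    d1=e[1]-e[0];d2=e[2]-e[1]
    L=d1 if np.linalg.norm(d1)>np.linalg.norm(d2) else d2
    yaw=np.degrees(np.arctan2(L[1],L[0]))%180
    print(n,"centre",np.round(r[0],1),"size",np.round(sorted(r[1]),1),"long yaw",round(yaw,1),"area px",cv2.contourArea(k))
    return e
print("bg",hsv[100,250],"foam",hsv[188,253])
b=rect("board",((V>110)&(S<60)|((H>40)&(H<90)&(S>100))).astype(np.uint8),.011,(240,130,345,235)); print(b.round(1))
rect("green",((H>40)&(H<90)&(S>100)).astype(np.uint8),.012,(240,130,345,235))
red=(((H<8)|(H>172))&(S>130)).astype(np.uint8)
rect("card",red,.005,(370,170,408,222)); rect("card2",red,.005,(420,212,462,248)); rect("card3",red,.005,(405,252,445,292))
rect("blue",((H>105)&(H<130)&(S>120)).astype(np.uint8),.04,(380,125,410,175))
rect("fan",(V<35).astype(np.uint8),.06,(370,228,415,252))
print(V[225:260:5,125:165:4])
rect("bare",((V>120)).astype(np.uint8),.04,(125,210,165,260))
rect("choke",((S>90)).astype(np.uint8),.015,(132,175,165,203))
y=((H>20)&(H<35)&(S>150)).astype(np.uint8); rect("yellow",y,.027,(375,180,405,215))
E
python3 seg.py
```

```text
bg [45 11 97] foam [ 30   5 101]
board centre [526.5 -46.7] size [194.  204.1] long yaw 8.2 area px 5411.5
[[ 411.6   34.7]
 [ 439.3 -157.3]
 [ 641.4 -128.1]
 [ 613.6   63.9]]
green centre [525.9 -46.4] size [163.3 172.8] long yaw 8.2 area px 3351.0
card centre [ 496.2 -311.5] size [ 43.9 101.9] long yaw 13.1 area px 538.5
card2 centre [ 410.1 -454.4] size [31.3 75.8] long yaw 46.0 area px 223.0
card3 centre [ 300.3 -405.8] size [32.4 74.9] long yaw 46.1 area px 306.0
blue centre [ 615.8 -323.5] size [32.1 92.8] long yaw 179.1 area px 329.5
fan centre [ 374.7 -307. ] size [20.7 69.4] long yaw 103.0 area px 184.5
[[ 99  97 118 157 162 112  80  99 102 101]
 [ 94  94  96 156 161 153  88  97  98  99]
 [ 93  92  97 133 160 159 105  83  97 100]
 [ 94  94  94 101 159 159 143  87  96 102]
 [ 92  92  98  94 144 159 159  94  92 102]
 [ 93  93  93  95 104 158 149 113  97  97]
 [ 98  90  91  92  96  96  99  99  99 100]]
bare centre [377.4 325.2] size [27.9 91.8] long yaw 21.7 area px 350.5
choke centre [498.1 327. ] size [36.8 41.9] long yaw 47.4 area px 171.0
yellow centre [ 495.3 -310.8] size [20.  27.2] long yaw 11.1 area px 57.5
```

```bash
cat > go.py <<'E'
from h import *
import sys
def mv(x,y,z,psi):
    s=read_state(); R0=R.from_rotvec(s["orientation"]); p=np.array(s["tool_pos"])
    cp=np.radians(psi); X=[np.cos(cp),np.sin(cp),0];Y=[np.sin(cp),-np.cos(cp),0];Z=[0,0,-1]
    Rt=R.from_matrix(np.array([X,Y,Z]).T)
    sh=R0.inv().apply(np.array([x,y,z])-p)/.5; tu=(R0.inv()*Rt).as_rotvec()/(np.pi/2)
    x0=R0.as_matrix()[:,0]
    print("t %.2f pos %s psi %.1f q6 %.2f open %.4f F %s"%(s["t"],p.round(4),np.degrees(np.arctan2(x0[1],x0[0])),s["q"][5],s["opening"],np.round(s["force"],1)))
    print("shift",sh.round(3).tolist(),"turn",tu.round(3).tolist(), "dist",round(np.linalg.norm(sh)*500),"ang",round(np.linalg.norm(tu)*90,1))
if __name__=="__main__": mv(*map(float,sys.argv[1:5]))
E
python3 go.py .616 -.3235 .22 0
```

```text
t 0.15 pos [ 0.1459 -0.5815  0.2178] psi 14.1 q6 -0.09 open 0.0930 F [ 0.6 -0.5 -0.2]
shift [1.037, -0.272, -0.004] turn [-0.001, 0.0, 0.156] dist 536 ang 14.1
```

>>> jog_arm(
  motion=[1,0.7,-0.18,0,0,0,0.1,1,0.7,-0.18,0,0,0,0.1,1,0.7,-0.18,0,0,0,0.1,1,0.7,-0.18,0,0,0,0.1,1,0.7,-0.18,0,0,0,0.1,1,0.7,-0.18,0,0,0,0.1,1,0.7,-0.18,0,0,0,0.1,1,0.7,-0.18,0,0,0,0.1],
  grip_force=25,
)

```text
t: 0.95
tool_pos: [0.4672, -0.4058, 0.2175]
orientation: [-3.135, -0.146, -0.001]
force: [-0.9, -0.3, 0.4]
opening: 0.093
```

```bash
python3 go.py .616 -.3235 .22 0; python3 -c "
from h import *
grab('wrist','w_a.png')"
```

```text
t 0.95 pos [ 0.4672 -0.4058  0.2175] psi 5.3 q6 0.68 open 0.0930 F [-0.9 -0.3  0.4]
shift [0.312, -0.136, -0.004] turn [-0.002, -0.0, 0.059] dist 170 ang 5.3
```

View pics/w_a.png

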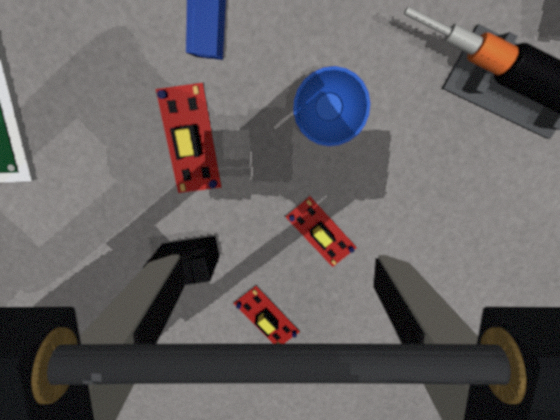

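>>> jog_arm(
  motion=[1,0.31,-0.136,0,0,0,0.06,1,0.31,-0.136,0,0,0,0.06,1,0.31,-0.136,0,0,0,0.06,1,0.31,-0.136,0,0,0,0.06,1,0.31,-0.136,0,0,0,0.06],
)

```text
t: 1.5
tool_pos: [0.6164, -0.3225, 0.2167]
orientation: [-3.138, -0.003, 0.001]
force: [-0.3, -0.3, -0.2]
opening: 0.0929
```

```bash
python3 -c "
from h import *
import pickle
c=grab('wrist','w_b.png');pickle.dump(c,open('w_b.pkl','wb'))"
```

```text
(no output)
```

View pics/w_b.png

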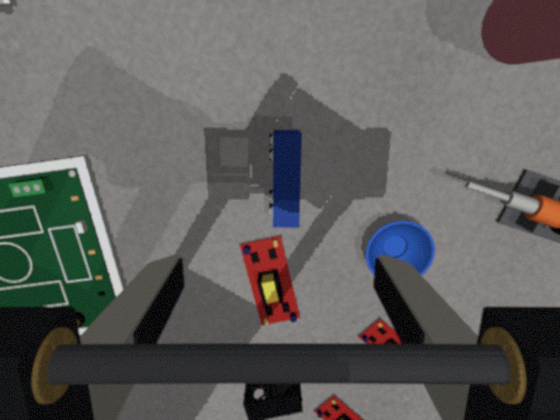

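```bash
cat > wr.py <<'E'
from h import *
def wrect(c,m,z,roi,n):
    x0,y0,x1,y1=roi; M=np.zeros(m.shape,np.uint8); M[y0:y1,x0:x1]=m[y0:y1,x0:x1]
    M=cv2.morphologyEx(M,cv2.MORPH_CLOSE,np.ones((3,3)))
    cs,_=cv2.findContours(M,cv2.RETR_EXTERNAL,cv2.CHAIN_APPROX_NONE); k=max(cs,key=cv2.contourArea)
    P=cast(c,k.reshape(-1,2).astype(float),z)[:,:2]*1000
    r=cv2.minAreaRect(P.astype(np.float32)); e=cv2.boxPoints(r)
    d1=e[1]-e[0];d2=e[2]-e[1]
    L=d1 if np.linalg.norm(d1)>np.linalg.norm(d2) else d2
    print(n,"centre",np.round(r[0],1),"size",np.round(sorted(r[1]),1),"long yaw",round(np.degrees(np.arctan2(L[1],L[0]))%180,1),"corners",e.round(0).tolist())
    return r,e,k
def hsv(c):
    h=cv2.cvtColor(c["frame"],cv2.COLOR_RGB2HSV).astype(int); return h[...,0],h[...,1],h[...,2]
E
python3 - <<'E'
from wr import *
import pickle
c=pickle.load(open('w_b.pkl','rb'));H,S,V=hsv(c)
r,e,k=wrect(c,((H>105)&(H<130)&(S>120)).astype(np.uint8),.04,(240,100,330,235),"blue")
print(V[195:232:3,287],S[195:232:3,287])
red=(((H<8)|(H>172))&(S>130)).astype(np.uint8)
wrect(c,red,.005,(230,230,305,330),"card")
y=((H>20)&(H<35)&(S>150)).astype(np.uint8); wrect(c,y,.027,(250,270,290,310),"yel")
E
```

```text
blue centre [ 624.5 -328.3] size [25.4 91.4] long yaw 179.2 corners [[579.0, -340.0], [670.0, -342.0], [670.0, -316.0], [579.0, -315.0]]
[ 70  68  86  81  89 109 138 144 144 141 143 132 134] [182 244 190 214 198 182 187 181 175 181 175  31  10]
card centre [ 500.7 -312.4] size [ 45.3 103.2] long yaw 12.7 corners [[445.0, -302.0], [455.0, -346.0], [556.0, -323.0], [546.0, -279.0]]
yel centre [ 505.4 -311.6] size [17.2 33.1] long yaw 9.5 corners [[488.0, -306.0], [490.0, -323.0], [523.0, -317.0], [520.0, -300.0]]
```

```bash
python3 go.py .621 -.3275 .010 -0.8
```

```text
t 1.55 pos [ 0.6149 -0.3239  0.2168] psi 0.0 q6 1.01 open 0.0933 F [-0.9  0.  -0.5]
shift [0.013, 0.009, 0.414] turn [-0.002, 0.001, 0.009] dist 207 ang 0.8
```

>>> jog_arm(
  motion=[0.7,0.013,0.008,0.2,0,0,0.009,0.7,0.013,0.008,0.413,0,0,0.009,0.7,0.013,0.008,0.413,0,0,0.009,0.7,0.013,0.008,0.413,0,0,0.009,0.7,0.013,0.008,0.413,0,0,0.009,0.7,0.013,0.008,0.413,0,0,0.009],
)

```text
t: 2.15
tool_pos: [0.6183, -0.3278, 0.0086]
orientation: [-3.136, 0.024, 0.008]
force: [0.4, -0.3, 0.3]
opening: 0.0652
```

>>> jog_arm(
  motion=[0,0,0,0,0,0,0,0,0,0,0,0,0,0,0,0,0,0,0,0,0,0,0,0,0,0,0,0,0,0,0,0,0,0,0,0,0,0,0,0,0,0],
  grip_force=25,
)

```text
t: 2.75
tool_pos: [0.6188, -0.3281, 0.0094]
orientation: [-3.137, 0.024, 0.007]
force: [-0.9, 0.5, 3.5]
opening: 0.026
```

```bash
python3 go.py .481 -.038 .18 98.2
```

```text
t 2.75 pos [ 0.6188 -0.3281  0.0094] psi -0.9 q6 1.02 open 0.0260 F [-0.9  0.5  3.5]
shift [-0.286, -0.577, -0.337] turn [-0.004, -0.0, -1.101] dist 364 ang 99.1
```

>>> jog_arm(
  motion=[0,0,0,-0.1,0,0,0,0,0,0,-0.2,0,0,0,0,0,0,-0.34,0,0,0,0,-0.2,-0.4,-0.34,0,0,-0.8,0,-0.2,-0.4,-0.34,0,0,-0.8,0,-0.2,-0.4,-0.34,0,0,-0.8,0,-0.2,-0.4,-0.34,0,0,-0.8,0,-0.2,-0.4,-0.34,0,0,-0.8],
)

```text
t: 3.55
tool_pos: [0.5208, -0.124, 0.1805]
orientation: [-2.921, -1.137, 0.005]
force: [0.5, -0.5, -0.7]
opening: 0.0257
```

```bash
python3 go.py .481 -.038 .18 98.2
```

```text
t 3.55 pos [ 0.5208 -0.124   0.1805] psi 42.6 q6 0.50 open 0.0257 F [ 0.5 -0.5 -0.7]
shift [0.058, -0.181, 0.002] turn [-0.005, -0.002, -0.618] dist 95 ang 55.6
```

>>> jog_arm(
  motion=[0,0.058,-0.181,0,0,0,-0.618,0,0.058,-0.181,0,0,0,-0.618,0,0.058,-0.181,0,0,0,-0.618,0,0.058,-0.181,0,0,0,-0.618,0,0.058,-0.181,0,0,0,-0.618,0,0.058,-0.181,0,0,0,-0.618,0,0.058,-0.181,0,0,0,-0.618,0,0.058,-0.181,0,0,0,-0.618],
)

```text
t: 4.35
tool_pos: [0.4807, -0.0375, 0.1809]
orientation: [-2.05, -2.369, -0.001]
force: [-0.7, -0.1, -2.2]
opening: 0.0257
```

```bash
python3 go.py .481 -.038 .18 98.2;python3 -c "
from h import *
import pickle
c=grab('wrist','w_c.png');pickle.dump(c,open('w_c.pkl','wb'))
c=grab('top','t_c.png');pickle.dump(c,open('t_c.pkl','wb'))
"
```

```text
t 4.35 pos [ 0.4807 -0.0375  0.1809] psi 98.3 q6 -0.33 open 0.0257 F [-0.7 -0.1 -2.2]
shift [-0.001, 0.001, 0.002] turn [-0.003, -0.004, 0.001] dist 1 ang 0.5
```

View pics/w_c.png

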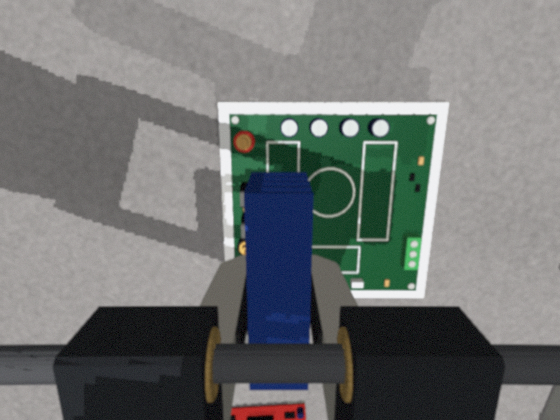

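```bash
python3 - <<'E'
from wr import *
import pickle
c=pickle.load(open('w_c.pkl','rb'));H,S,V=hsv(c)
g=((H>40)&(H<95)&(S>90)).astype(np.uint8)
P=cast(c,[(364,142),(397,142),(390,241),(358,241),(330,192),(267,142),(300,142),(220,103),(447,103),(423,298)],.012)*1000
print(P[:,:2].round(1)); bm=P[:4].mean(0); print("bare",bm.round(1),"mid with choke; board y dir deg",np.degrees(np.arctan2(*(bm-P[4])[1::-1])))
d=P[0]-P[3]; print("yaw -x",np.degrees(np.arctan2(d[1],d[0])),"yaw y",np.degrees(np.arctan2(*(P[1]-P[5])[1::-1])))
# white outline mask, z-plane
a=np.radians(-81.8); ex=np.array([np.cos(a),np.sin(a)]);ey=np.array([-ex[1],ex[0]])
for cc in (np.array([526,-46.5]),):
  print("pred bare",cc-15*ex+43*ey,"choke",cc-15*ex)
# held sink: far end top corners
print(cast(c,[(248,174),(311,177)],.2085)*1000)
s=read_state()["tool_pos"];print(s)
E
```

```text
[[ 548.9   17.5]
 [ 577.6   21.6]
 [ 592.9  -70.6]
 [ 562.7  -75. ]
 [ 527.5  -31.4]
 [ 464.1    5.3]
 [ 493.     9.5]
 [ 419.7   32.3]
 [ 611.8   59.7]
 [ 639.1 -125.4]]
bare [570.5 -26.6  12. ] mid with choke; board y dir deg 6.409837981212898
yaw -x 98.53589403788881 yaw y 8.18629525811463
pred bare [566.42094392 -25.52031239] choke [523.86056599 -31.65335654]
[[462.21363812  15.25969163 208.5       ]
 [485.73228424  17.52486024 208.5       ]]
[ 0.48079216 -0.03760259  0.18101528]
```

```bash
python3 - <<'E'
import cv2
a=cv2.imread("pics/w_c.png");cv2.imwrite("pics/c4.png",cv2.resize(a[90:310,210:460],None,fx=3,fy=2.7,interpolation=cv2.INTER_CUBIC))
E
```

```text
(no output)
```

View pics/c4.png

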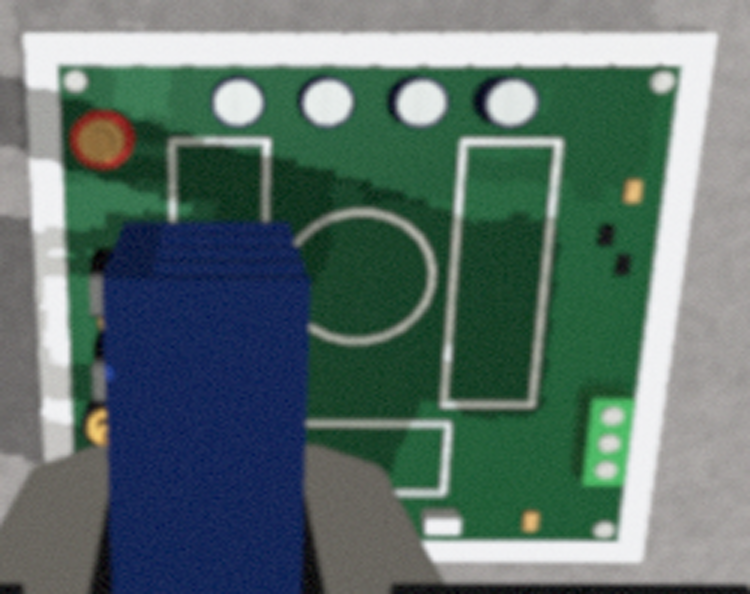

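```bash
python3 - <<'E'
from wr import *
import pickle
c=pickle.load(open('w_c.pkl','rb'))
p=np.array([480.8,-37.6]);a=np.radians(98.3);u=np.array([np.cos(a),np.sin(a)]);v=np.array([u[1],-u[0]])
for z in(.2115,):
  P=cast(c,[(245,194),(313,194)],z)[:,:2]*1000
  print(P,(P-p)@u,(P-p)@v)
P=cast(c,[(250,174),(307,174)],.1715)[:,:2]*1000; print((P-p)@u,(P-p)@v)
E
```

```text
[[462.18323584   8.22857267]
 [487.20976028  11.87163856]] [48.03599988 48.02817354] [-11.8061296  13.4841609]
[47.68257291 47.66773348] [-13.03935822  14.00956096]
```

```bash
cat > tgt.py <<'E'
import numpy as np
C=np.array([529.6,-46.8]);A=-81.7
ex=np.array([np.cos(np.radians(A)),np.sin(np.radians(A))]);ey=np.array([-ex[1],ex[0]])
for n,x,y in[("blue",-15,-43),("bare",-15,43),("choke/card",-15,0),("fan",52,0)]: print(n,(C+x*ex+y*ey).round(1))
E
python3 tgt.py; python3 go.py .4853 -.041 .023 98.3
```

```text
blue [484.9 -38.2]
bare [570.  -25.7]
choke/card [527.4 -32. ]
fan [537.1 -98.3]
t 4.45 pos [ 0.4808 -0.0376  0.181 ] psi 98.0 q6 -0.33 open 0.0256 F [-0.6 -0.8 -1.3]
shift [-0.01, 0.01, 0.316] turn [-0.003, -0.004, -0.003] dist 158 ang 0.5
```

>>> jog_arm(
  motion=[0,-0.01,0.01,0.1,0,0,0,0,-0.01,0.01,0.2,0,0,0,0,-0.01,0.01,0.28,0,0,0,0,-0.01,0.01,0.305,0,0,0,0,-0.01,0.01,0.316,0,0,0,0,-0.01,0.01,0.316,0,0,0,0,-0.01,0.01,0.316,0,0,0],
)

```text
t: 5.15
tool_pos: [0.4876, -0.0413, 0.0254]
orientation: [-2.058, -2.368, -0.004]
force: [-0.2, -0.4, -1.3]
opening: 0.0256
```

```bash
python3 go.py .4853 -.041 .0215 98.3
```

```text
t 5.15 pos [ 0.4876 -0.0413  0.0254] psi 98.0 q6 -0.33 open 0.0256 F [-0.2 -0.4 -1.3]
shift [0.001, -0.005, 0.008] turn [-0.001, -0.003, -0.003] dist 5 ang 0.4
```

Settle down 3 more mm, then release.

>>> jog_arm(
  motion=[0,0,-0.005,0.007,0,0,0,0,0,-0.005,0.007,0,0,0,0,0,-0.005,0.007,0,0,0],
)

```text
t: 5.45
tool_pos: [0.4857, -0.0418, 0.0227]
orientation: [-2.059, -2.368, -0.005]
force: [0.3, 0.7, -1.6]
opening: 0.0257
```

>>> jog_arm(
  motion=[0.45,0,0,0,0,0,0,0.45,0,0,0,0,0,0,0.45,0,0,0,0,0,0,0.45,0,0,-0.1,0,0,0,0.6,0,0,-0.2,0,0,0,0.8,0,0,-0.3,0,0,0,1,0,0,-0.34,0,0,0,1,0,0,-0.34,0,0,0],
)

```text
t: 6.25
tool_pos: [0.4885, -0.0431, 0.1975]
orientation: [2.059, 2.368, 0.011]
force: [0.5, -0.7, -0.3]
opening: 0.0692
```

```bash
python3 go.py .38 .323 .2 180;python3 -c "
from h import *
import pickle
c=grab('wrist','w_d.png');pickle.dump(c,open('w_d.pkl','wb'))
"
```

```text
t 6.25 pos [ 0.4885 -0.0431  0.1975] psi 98.0 q6 -0.34 open 0.0692 F [ 0.5 -0.7 -0.3]
shift [0.755, -0.113, -0.004] turn [0.005, 0.002, -0.911] dist 382 ang 82.0
```

View pics/w_d.png

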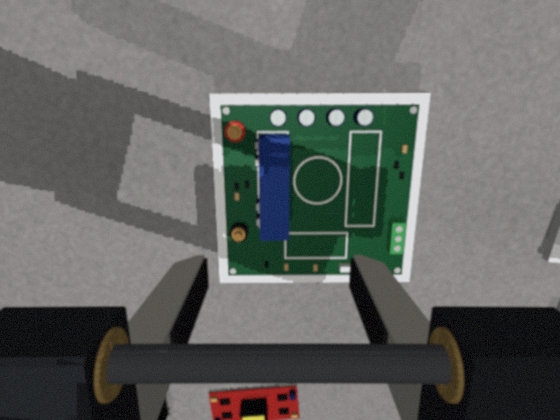

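```bash
python3 - <<'E'
from wr import *
import pickle
c=pickle.load(open('w_d.pkl','rb'));H,S,V=hsv(c)
P=cast(c,[(352,131),(381,131),(376,227),(346,227),(317,181),(285,234),(348,234),(348,258),(286,259)],.012)[:,:2]*1000
Q=cast(c,[(210,95),(430,94),(409,281),(219,284)],.012)[:,:2]*1000
a=np.radians(-81.7); ex=np.array([np.cos(a),np.sin(a)]);ey=np.array([-ex[1],ex[0]])
C=np.array([529.6,-46.8])
f=lambda p:np.c_[(p-C)@ex,(p-C)@ey].round(1)
print("bare",f(P[:4].mean(0)[None]),"choke",f(P[4:5]),"fan",f(P[5:].mean(0)[None]),"foam",f(Q.mean(0)[None]))
r,e,k=wrect(c,((H>105)&(H<130)&(S>120)).astype(np.uint8),.052,(250,115,300,250),"blue")
print(f(np.array([r[0]])),f(e))
E
python3 -c "
import cv2
a=cv2.imread('pics/w_d.png');cv2.imwrite('pics/c5.png',cv2.resize(a[85:290,200:440],None,fx=3,fy=2.9,interpolation=cv2.INTER_CUBIC))"
```

```text
bare [[-14.2  43.6]] choke [[-14.5  -1.1]] fan [[53.1  0.3]] foam [[ 0.1 -1. ]]
blue centre [485.3 -37.1] size [26.7 92.3] long yaw 97.0 corners [[466.0, 7.0], [478.0, -85.0], [504.0, -81.0], [493.0, 10.0]]
[[-16.  -42.5]] [[-62.5 -54.8]
 [ 29.8 -56.8]
 [ 30.4 -30.1]
 [-61.9 -28.1]]
```

View pics/c5.png

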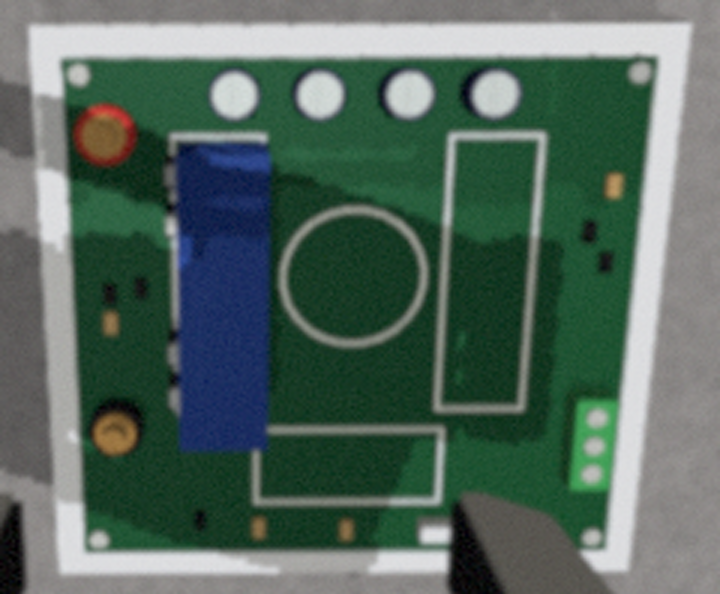

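>>> jog_arm(
  motion=[1,0.72,-0.1,0,0,0,-0.7,1,0.72,-0.1,0,0,0,-0.7,1,0.72,-0.1,0,0,0,-0.7,1,0.72,-0.1,0,0,0,-0.7,1,0.72,-0.1,0,0,0,-0.7,1,0.72,-0.1,0,0,0,-0.7,1,0.72,-0.1,0,0,0,-0.7,1,0.72,-0.1,0,0,0,-0.7],
)

```text
t: 7.1
tool_pos: [0.3844, 0.3099, 0.1931]
orientation: [-0.504, -3.1, -0.005]
force: [-0.4, -0.5, -0.1]
opening: 0.0925
```

```bash
python3 go.py .385 .323 .2 201.7
```

```text
t 7.10 pos [0.3844 0.3099 0.1931] psi 161.5 q6 -0.68 open 0.0925 F [-0.4 -0.5 -0.1]
shift [0.007, 0.025, -0.014] turn [0.002, -0.0, -0.446] dist 15 ang 40.2
```

>>> jog_arm(
  motion=[1,0.007,0.025,-0.014,0,0,-0.446,1,0.007,0.025,-0.014,0,0,-0.446,1,0.007,0.025,-0.014,0,0,-0.446,1,0.007,0.025,-0.014,0,0,-0.446,1,0.007,0.025,-0.014,0,0,-0.446,1,0.007,0.025,-0.014,0,0,-0.446],
)

```text
t: 7.7
tool_pos: [0.3845, 0.3217, 0.1981]
orientation: [0.591, -3.083, -0.003]
force: [-0.6, -0.2, -0.5]
opening: 0.093
```

```bash
python3 go.py .385 .323 .2 201.7;python3 -c "
from h import *
import pickle
c=grab('wrist','w_e.png');pickle.dump(c,open('w_e.pkl','wb'))
"
```

```text
t 7.70 pos [0.3845 0.3217 0.1981] psi -158.3 q6 -1.36 open 0.0930 F [-0.6 -0.2 -0.5]
shift [-0.002, 0.002, -0.004] turn [0.001, -0.001, 0.0] dist 2 ang 0.2
```

View pics/w_e.png

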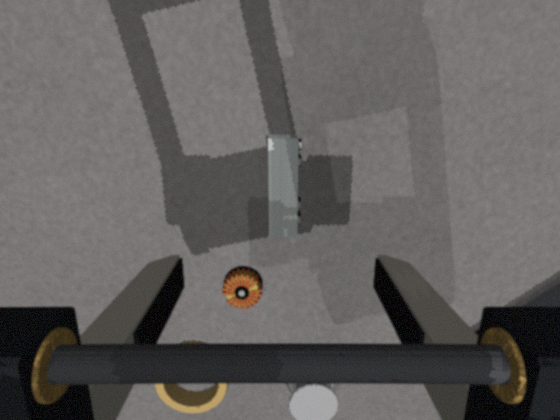

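```bash
python3 - <<'E'
from wr import *
import pickle
c=pickle.load(open('w_e.pkl','rb'));H,S,V=hsv(c)
print(V[185,255:310:3],S[185,255:310:3],H[185,255:310:3]); print(V[125:245:6,283])
P=cast(c,[(267,137),(298,135),(300,236),(269,237)],.04)[:,:2]*1000
print(P.round(1),P.mean(0),[np.linalg.norm(P[i]-P[i-1]).round(1) for i in range(4)])
d=P[0]+P[1]-P[2]-P[3];print(np.degrees(np.arctan2(d[1],d[0])))
o=((S>120)&(H<25)).astype(np.uint8); wrect(c,o,.015,(210,255,275,315),"choke")
cv2.imwrite("pics/c6.png",cv2.resize(cv2.cvtColor(c["frame"],cv2.COLOR_RGB2BGR)[120:320,200:340],None,fx=4,fy=3,interpolation=cv2.INTER_CUBIC))
E
```

```text
[ 79  81  82  83  84 137 128 129 126 130 126 130 128 116  93  60  65  66
  65] [ 3 16 12 12  9 13  6  6  8 14  8 10 10  7 16  9  8  4 20] [  0  18 165   8  40  77  80  70  90  81  90  84  78  60  70   0 120  30
   6]
[ 80  83 115 133 130 125 127 131 124 129 129 129 125 121 105 109 105 109
 110 108]
[[343.  295.2]
 [331.7 319. ]
 [415.7 356. ]
 [427.2 329.7]] [379.3668448  324.97608964] [np.float64(91.0), np.float64(26.4), np.float64(91.8), np.float64(28.6)]
-156.97421072758422
choke centre [499.6 327.2] size [39.4 46.6] long yaw 19.3 corners [[471.0, 338.0], [484.0, 301.0], [528.0, 316.0], [515.0, 353.0]]
```

View pics/c6.png

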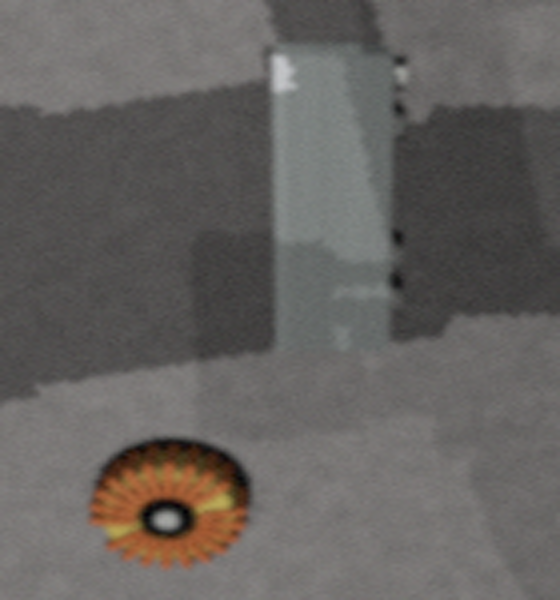

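```bash
python3 go.py .380 .325 .009 202;python3 - <<'E'
from wr import *
import pickle
c=pickle.load(open('w_e.pkl','rb'))
print(cast(c,[(242,292.5)],.018)*1000)
E
```

```text
t 7.75 pos [0.3846 0.3219 0.1983] psi -158.5 q6 -1.35 open 0.0930 F [ 0.6 -0.2  0.7]
shift [0.006, 0.008, 0.379] turn [0.001, -0.001, -0.006] dist 189 ang 0.5
[[502.6064604  328.59427612  18.        ]]
```

>>> jog_arm(
  motion=[0.7,0.006,0.008,0.2,0,0,-0.006,0.7,0.006,0.008,0.378,0,0,-0.006,0.7,0.006,0.008,0.378,0,0,-0.006,0.7,0.006,0.008,0.378,0,0,-0.006,0.7,0.006,0.008,0.378,0,0,-0.006,0.7,0.006,0.008,0.378,0,0,-0.006],
)

```text
t: 8.35
tool_pos: [0.3788, 0.3237, 0.008]
orientation: [0.594, -3.079, -0.001]
force: [0.5, -0.3, 0.7]
opening: 0.0651
```

>>> jog_arm(
  motion=[0,0,0,0,0,0,0,0,0,0,0,0,0,0,0,0,0,0,0,0,0,0,0,0,0,0,0,0,0,0,0,0,0,0,0,0,0,0,0,0,0,0],
  grip_force=25,
)

```text
t: 8.95
tool_pos: [0.3789, 0.3238, 0.0084]
orientation: [0.594, -3.08, -0.001]
force: [-0.3, 0.8, 3.2]
opening: 0.0259
```

```bash
python3 go.py .570 -.0257 .18 98.3
```

```text
t 8.95 pos [0.3789 0.3238 0.0084] psi -158.2 q6 -1.35 open 0.0259 F [-0.3  0.8  3.2]
shift [-0.093, -0.791, -0.345] turn [-0.002, -0.003, 1.151] dist 434 ang 103.5
```

>>> jog_arm(
  motion=[0,0,0,-0.1,0,0,0,0,0,0,-0.2,0,0,0,0,0,0,-0.34,0,0,0,0,-0.08,-0.7,-0.34,0,0,0.9,0,-0.08,-0.7,-0.34,0,0,0.9,0,-0.08,-0.7,-0.34,0,0,0.9,0,-0.08,-0.7,-0.34,0,0,0.9,0,-0.08,-0.7,-0.34,0,0,0.9],
)

```text
t: 9.75
tool_pos: [0.4986, 0.1024, 0.1718]
orientation: [-0.584, -3.082, 0.002]
force: [1.2, 1.4, -2.3]
opening: 0.0259
```

```bash
python3 go.py .570 -.0257 .18 98.3
```

```text
t 9.75 pos [0.4986 0.1024 0.1718] psi 158.5 q6 -1.09 open 0.0259 F [ 1.2  1.4 -2.3]
shift [-0.227, -0.186, -0.017] turn [-0.003, -0.002, 0.669] dist 147 ang 60.2
```

>>> jog_arm(
  motion=[0,-0.227,-0.186,-0.017,0,0,0.669,0,-0.227,-0.186,-0.017,0,0,0.669,0,-0.227,-0.186,-0.017,0,0,0.669,0,-0.227,-0.186,-0.017,0,0,0.669,0,-0.227,-0.186,-0.017,0,0,0.669,0,-0.227,-0.186,-0.017,0,0,0.669,0,-0.227,-0.186,-0.017,0,0,0.669,0,-0.227,-0.186,-0.017,0,0,0.669],
)

```text
t: 10.55
tool_pos: [0.5699, -0.0257, 0.1794]
orientation: [-2.055, -2.37, 0.007]
force: [-0.0, 0.5, -0.8]
opening: 0.0255
```

```bash
python3 go.py .570 -.0257 .18 98.3;python3 -c "
from h import *
import pickle
c=grab('wrist','w_f.png');pickle.dump(c,open('w_f.pkl','wb'))
"
```

```text
t 10.55 pos [ 0.5699 -0.0257  0.1794] psi 98.2 q6 -0.28 open 0.0255 F [-0.   0.5 -0.8]
shift [0.0, 0.0, -0.001] turn [-0.004, -0.001, -0.002] dist 1 ang 0.4
```

View pics/w_f.png

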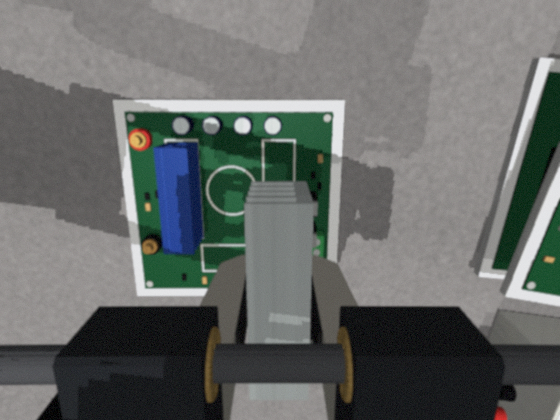

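```bash
python3 - <<'E'
from wr import *
import pickle
c=pickle.load(open('w_f.pkl','rb'))
cv2.imwrite("pics/c7.png",cv2.resize(cv2.cvtColor(c["frame"],cv2.COLOR_RGB2BGR)[170:270,220:340],None,fx=5,fy=5,interpolation=cv2.INTER_CUBIC))
E
```

```text
(no output)
```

View pics/c7.png

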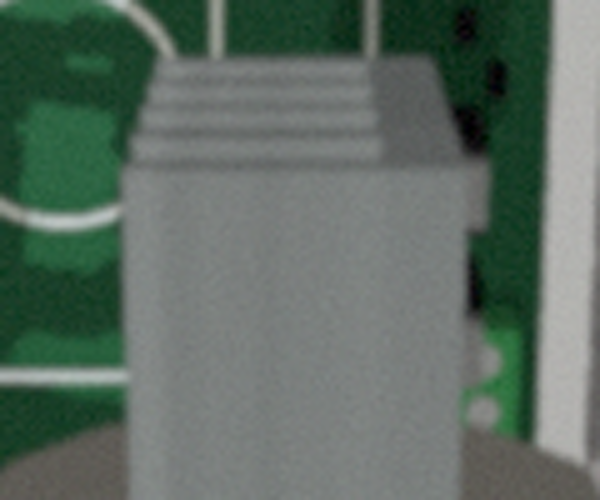

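```bash
python3 - <<'E'
from wr import *
import pickle
c=pickle.load(open('w_f.pkl','rb'))
p=np.array([570,-25.7]);a=np.radians(98.3);u=np.array([np.cos(a),np.sin(a)]);v=np.array([u[1],-u[0]])
P=cast(c,[(244.5,202.6),(313,202.6)],.1794+.0316)[:,:2]*1000
print((P-p)@u,(P-p)@v)
E
python3 go.py .570 -.0257 .021 98.3
```

```text
[45.16940998 45.12634419] [-11.85482682  13.54844381]
t 10.60 pos [ 0.5699 -0.0257  0.1794] psi 98.4 q6 -0.28 open 0.0258 F [-0.2 -0.4 -2.1]
shift [-0.0, 0.002, 0.317] turn [-0.004, -0.0, 0.002] dist 158 ang 0.4
```

Sink is centred in the grip, fins facing in. Lower, release, retreat.

>>> jog_arm(
  motion=[0,0,0.001,0.1,0,0,0,0,0,0.001,0.2,0,0,0,0,0,0.001,0.28,0,0,0,0,0,0.001,0.305,0,0,0,0,0,0.001,0.316,0,0,0,0,0,0.001,0.316,0,0,0,0,0,0.001,0.316,0,0,0],
)

```text
t: 11.3
tool_pos: [0.5714, -0.0258, 0.0237]
orientation: [-2.049, -2.379, 0.003]
force: [0.1, -0.3, -0.9]
opening: 0.0258
```

```bash
python3 go.py .570 -.0257 .0205 98.3
```

```text
t 11.30 pos [ 0.5714 -0.0258  0.0237] psi 98.5 q6 -0.28 open 0.0258 F [ 0.1 -0.3 -0.9]
shift [0.001, -0.003, 0.006] turn [-0.002, 0.0, 0.002] dist 4 ang 0.3
```

>>> jog_arm(
  motion=[0,0,-0.003,0.006,0,0,0,0,0,-0.003,0.006,0,0,0,0,0,-0.003,0.006,0,0,0],
)

```text
t: 11.6
tool_pos: [0.5704, -0.0261, 0.0214]
orientation: [-2.05, -2.38, 0.002]
force: [-0.0, 0.3, -1.7]
opening: 0.026
```

>>> jog_arm(
  motion=[0.45,0,0,0,0,0,0,0.45,0,0,0,0,0,0,0.45,0,0,0,0,0,0,0.45,0,0,-0.1,0,0,0,0.6,0,0,-0.2,0,0,0,0.8,0,0,-0.3,0,0,0,0.8,0,0,-0.34,0,0,0,0.8,0,0,-0.34,0,0,0],
)

```text
t: 12.4
tool_pos: [0.5735, -0.0264, 0.1968]
orientation: [2.045, 2.375, 0.005]
force: [-0.1, 0.0, -0.5]
opening: 0.0693
```

```bash
python3 go.py .5015 .328 .2 98.3;python3 -c "
from h import *
import pickle
c=grab('wrist','w_g.png');pickle.dump(c,open('w_g.pkl','wb'))
"
```

```text
t 12.40 pos [ 0.5735 -0.0264  0.1968] psi 98.5 q6 -0.28 open 0.0693 F [-0.1  0.  -0.5]
shift [0.722, -0.037, -0.009] turn [0.005, 0.002, 0.003] dist 362 ang 0.5
```

View pics/w_g.png

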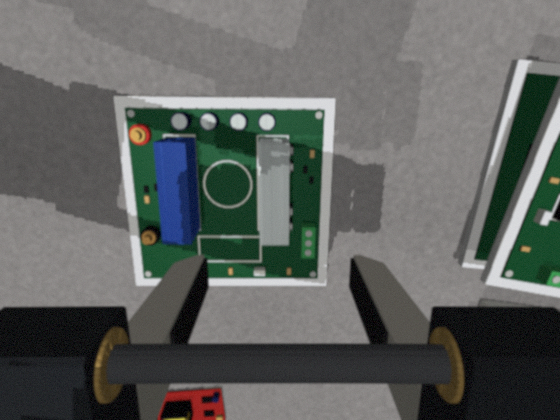

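>>> jog_arm(
  motion=[1,0.72,-0.037,0,0,0,0.99,1,0.72,-0.037,0,0,0,0.99,1,0.72,-0.037,0,0,0,0.99,1,0.72,-0.037,0,0,0,0.99,1,0.72,-0.037,0,0,0,0.99,1,0.72,-0.037,0,0,0,0.99,1,0.72,-0.037,0,0,0,0.99,1,0.72,-0.037,0,0,0,0.99],
)

```text
t: 13.25
tool_pos: [0.4981, 0.3289, 0.19]
orientation: [3.002, 0.919, -0.003]
force: [1.0, -1.0, -0.2]
opening: 0.093
```

```bash
python3 go.py .502 .328 .18 8.3
```

```text
t 13.25 pos [0.4981 0.3289 0.19  ] psi 34.0 q6 1.48 open 0.0930 F [ 1.  -1.  -0.2]
shift [0.006, 0.006, 0.02] turn [0.001, 0.001, 0.286] dist 11 ang 25.7
```

>>> jog_arm(
  motion=[1,0.006,0.006,0.02,0,0,0.286,1,0.006,0.006,0.02,0,0,0.286,1,0.006,0.006,0.02,0,0,0.286,1,0.006,0.006,0.02,0,0,0.286,1,0.006,0.006,0.02,0,0,0.286],
)

```text
t: 13.75
tool_pos: [0.5014, 0.3276, 0.1781]
orientation: [3.13, 0.234, -0.007]
force: [-0.2, -0.5, 0.1]
opening: 0.093
```

```bash
python3 go.py .502 .328 .005 8.3;python3 - <<'E'
from wr import *
c=grab('wrist','w_h.png'); H,S,V=hsv(c)
o=((S>120)&(H<30)).astype(np.uint8); wrect(c,o,.018,(200,100,360,250),"choke")
E
```

```text
t 13.75 pos [0.5014 0.3276 0.1781] psi 8.6 q6 1.92 open 0.0930 F [-0.2 -0.5  0.1]
shift [0.003, -0.001, 0.346] turn [0.002, 0.003, 0.003] dist 173 ang 0.4
choke centre [503.8 328.2] size [39.  42.4] long yaw 0.3 corners [[483.0, 348.0], [483.0, 309.0], [525.0, 309.0], [525.0, 348.0]]
```

View pics/w_h.png

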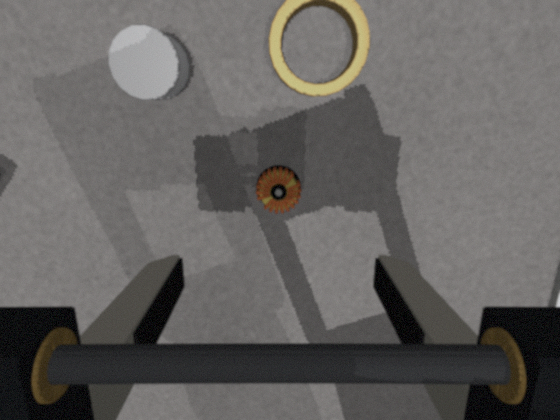

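>>> jog_arm(
  motion=[1,0.004,-0.002,0.2,0,0,0,0.9,0.004,-0.002,0.345,0,0,0,0.8,0.004,-0.002,0.345,0,0,0,0.8,0.004,-0.002,0.345,0,0,0,0.8,0.004,-0.002,0.345,0,0,0,0.8,0.004,-0.002,0.345,0,0,0],
)

```text
t: 14.4
tool_pos: [0.5026, 0.3281, 0.0053]
orientation: [3.129, 0.238, -0.007]
force: [0.1, 0.6, 0.7]
opening: 0.0745
```

>>> jog_arm(
  motion=[0,0,0,0,0,0,0,0,0,0,0,0,0,0,0,0,0,0,0,0,0,0,0,0,0,0,0,0,0,0,0,0,0,0,0,0,0,0,0,0,0,0],
  grip_force=20,
)

```text
t: 15.0
tool_pos: [0.5027, 0.3281, 0.0056]
orientation: [3.129, 0.238, -0.007]
force: [0.4, -0.7, 1.4]
opening: 0.0416
```

```bash
python3 go.py .5274 -.032 .16 8.3
```

```text
t 15.00 pos [0.5027 0.3281 0.0056] psi 8.7 q6 1.91 open 0.0416 F [ 0.4 -0.7  1.4]
shift [-0.061, 0.72, -0.307] turn [0.002, 0.003, 0.004] dist 393 ang 0.5
```

>>> jog_arm(
  motion=[0,0,0,-0.1,0,0,0,0,0,0,-0.2,0,0,0,0,0,0,-0.307,0,0,0,0,-0.061,0.72,-0.307,0,0,0,0,-0.061,0.72,-0.307,0,0,0,0,-0.061,0.72,-0.307,0,0,0,0,-0.061,0.72,-0.307,0,0,0,0,-0.061,0.72,-0.307,0,0,0],
)

```text
t: 15.8
tool_pos: [0.5198, 0.0775, 0.1588]
orientation: [3.129, 0.239, -0.006]
force: [-0.0, 0.2, -1.2]
opening: 0.0416
```

```bash
python3 go.py .5274 -.032 .16 8.3
```

```text
t 15.80 pos [0.5198 0.0775 0.1588] psi 8.7 q6 1.47 open 0.0416 F [-0.   0.2 -1.2]
shift [-0.018, 0.219, -0.002] turn [0.002, 0.003, 0.005] dist 110 ang 0.5
```

>>> jog_arm(
  motion=[0,-0.018,0.219,-0.002,0,0,0.003,0,-0.018,0.219,-0.002,0,0,0.003,0,-0.018,0.219,-0.002,0,0,0.003,0,-0.018,0.219,-0.002,0,0,0.003,0,-0.018,0.219,-0.002,0,0,0.003],
)

```text
t: 16.3
tool_pos: [0.5273, -0.0313, 0.1599]
orientation: [3.131, 0.231, -0.007]
force: [-0.5, -0.0, -0.9]
opening: 0.0419
```

```bash
python3 go.py .5274 -.032 .0185 8.3; python3 - <<'E'
from wr import *
import pickle
c=grab('wrist','w_i.png');pickle.dump(c,open('w_i.pkl','wb'))
E
```

```text
t 16.30 pos [ 0.5273 -0.0313  0.1599] psi 8.4 q6 1.27 open 0.0419 F [-0.5 -0.  -0.9]
shift [0.001, 0.001, 0.283] turn [0.001, 0.003, 0.002] dist 141 ang 0.3
```

View pics/w_i.png

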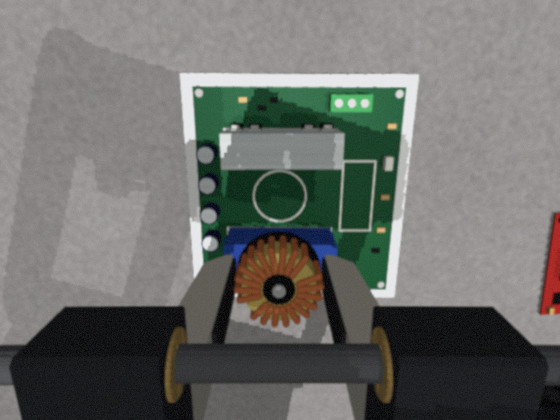

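```bash
python3 - <<'E'
from wr import *
import pickle
c=pickle.load(open('w_i.pkl','rb'))
print(cast(c,[(279,290)],.16+.0165)*1000, cast(c,[(280,196)],.012)*1000)
P=cast(c,[(346,161),(377,161),(371,231),(340,230)],.012)*1000;print(P.mean(0))
E
```

```text
[[527.96818854 -30.74597999 176.5       ]] [[527.23050409 -32.56629143  12.        ]]
[536.39132071 -99.77976477  12.        ]
```

>>> jog_arm(
  motion=[0,0,0.001,0.1,0,0,0,0,0,0.001,0.2,0,0,0,0,0,0.001,0.26,0,0,0,0,0,0.001,0.275,0,0,0,0,0,0.001,0.282,0,0,0,0,0,0.001,0.282,0,0,0,0,0,0.001,0.282,0,0,0],
)

```text
t: 17.05
tool_pos: [0.5289, -0.0316, 0.0212]
orientation: [3.13, 0.234, -0.001]
force: [0.1, 0.2, -0.0]
opening: 0.0415
```

```bash
python3 go.py .5274 -.032 .018 8.3
```

```text
t 17.05 pos [ 0.5289 -0.0316  0.0212] psi 8.5 q6 1.27 open 0.0415 F [ 0.1  0.2 -0. ]
shift [-0.003, 0.0, 0.006] turn [0.002, 0.001, 0.003] dist 4 ang 0.3
```

>>> jog_arm(
  motion=[0,-0.003,0,0.006,0,0,0,0,-0.003,0,0.006,0,0,0,0,-0.003,0,0.006,0,0,0,0.54,-0.003,0,0.006,0,0,0,0.54,-0.003,0,0.006,0,0,0,0.54,-0.003,0,0.006,0,0,0],
)

```text
t: 17.65
tool_pos: [0.5274, -0.0318, 0.0183]
orientation: [3.13, 0.234, -0.001]
force: [0.1, 0.0, 0.8]
opening: 0.0499
```

>>> jog_arm(
  motion=[0.54,0,0,-0.05,0,0,0,0.54,0,0,-0.13,0,0,0,0.8,0,0,-0.25,0,0,0,1,0,0,-0.34,0,0,0,1,0,0,-0.34,0,0,0,1,0,0,-0.34,0,0,0],
)

```text
t: 18.25
tool_pos: [0.5291, -0.0315, 0.1909]
orientation: [3.128, 0.233, 0.007]
force: [-0.2, -0.6, 0.1]
opening: 0.0774
```

```bash
python3 go.py .377 -.31 .22 90; python3 - <<'E'
from wr import *
import pickle
c=grab('wrist','w_j.png');pickle.dump(c,open('w_j.pkl','wb'))
E
```

```text
t 18.25 pos [ 0.5291 -0.0315  0.1909] psi 8.5 q6 1.27 open 0.0774 F [-0.2 -0.6  0.1]
shift [-0.383, 0.506, -0.057] turn [0.004, 0.0, -0.905] dist 319 ang 81.5
```

View pics/w_j.png

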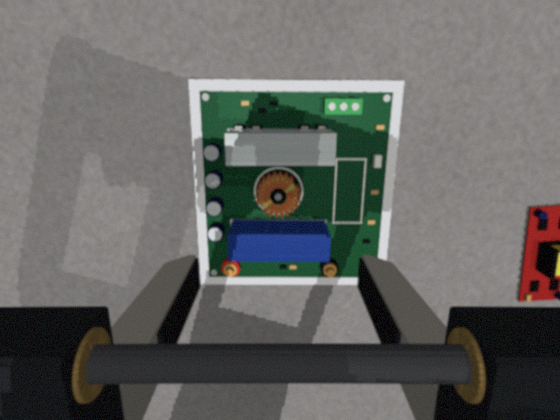

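>>> jog_arm(
  motion=[1,-0.38,0.5,-0.06,0,0,-0.98,1,-0.38,0.5,-0.06,0,0,-0.98,1,-0.38,0.5,-0.06,0,0,-0.98,1,-0.38,0.5,-0.06,0,0,-0.98,1,-0.38,0.5,-0.06,0,0,-0.98,1,-0.38,0.5,-0.06,0,0,-0.98,1,-0.38,0.5,-0.06,0,0,-0.98,1,-0.38,0.5,-0.06,0,0,-0.98],
)

```text
t: 19.1
tool_pos: [0.3738, -0.3092, 0.217]
orientation: [-2.573, -1.803, 0.006]
force: [0.4, 0.1, -0.6]
opening: 0.0931
```

```bash
python3 go.py .377 -.31 .22 103
```

```text
t 19.10 pos [ 0.3738 -0.3092  0.217 ] psi 70.0 q6 -0.45 open 0.0931 F [ 0.4  0.1 -0.6]
shift [0.001, 0.007, -0.006] turn [-0.002, 0.001, -0.366] dist 4 ang 33.0
```

>>> jog_arm(
  motion=[1,0.001,0.007,-0.006,0,0,-0.366,1,0.001,0.007,-0.006,0,0,-0.366,1,0.001,0.007,-0.006,0,0,-0.366,1,0.001,0.007,-0.006,0,0,-0.366,1,0.001,0.007,-0.006,0,0,-0.366,1,0.001,0.007,-0.006,0,0,-0.366],
)

```text
t: 19.7
tool_pos: [0.3766, -0.3093, 0.2181]
orientation: [-1.958, -2.451, 0.005]
force: [-0.3, 0.3, -0.2]
opening: 0.0928
```

```bash
python3 go.py .377 -.31 .22 103; python3 - <<'E'
from wr import *
import pickle
c=grab('wrist','w_k.png');pickle.dump(c,open('w_k.pkl','wb'))
H,S,V=hsv(c);
m=(V<40).astype(np.uint8);wrect(c,m,.06,(200,90,360,240),"fan")
E
```

```text
t 19.70 pos [ 0.3766 -0.3093  0.2181] psi 102.8 q6 -1.01 open 0.0928 F [-0.3  0.3 -0.2]
shift [-0.002, 0.0, -0.004] turn [-0.003, -0.001, -0.003] dist 2 ang 0.4
fan centre [ 377.8 -310.4] size [24.  67.4] long yaw 103.4 corners [[358.0, -280.0], [374.0, -346.0], [397.0, -340.0], [382.0, -275.0]]
```

View pics/w_k.png

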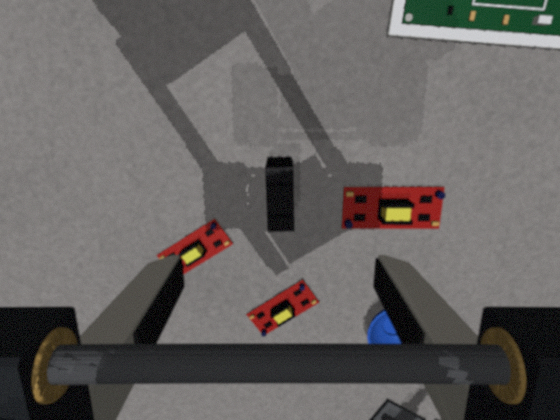

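```bash
python3 go.py .3785 -.3135 .032 103.3
```

```text
t 19.75 pos [ 0.3768 -0.3094  0.2185] psi 102.8 q6 -1.01 open 0.0930 F [-0.1 -0.1  0.6]
shift [-0.009, 0.003, 0.373] turn [-0.003, -0.0, -0.006] dist 187 ang 0.6
```

>>> jog_arm(
  motion=[0.5,-0.009,0.003,0.1,-0.003,0,-0.006,0.5,-0.009,0.003,0.2,-0.003,0,-0.006,0.5,-0.009,0.003,0.25,-0.003,0,-0.006,0.5,-0.009,0.003,0.3,-0.003,0,-0.006,0.5,-0.009,0.003,0.373,-0.003,0,-0.006,0.5,-0.009,0.003,0.373,-0.003,0,-0.006,0.5,-0.009,0.003,0.373,-0.003,0,-0.006],
)

```text
t: 20.45
tool_pos: [0.3777, -0.3129, 0.0317]
orientation: [-1.949, -2.46, -0.001]
force: [0.7, -0.1, 1.3]
opening: 0.0472
```

>>> jog_arm(
  motion=[0,0,0,0,0,0,0,0,0,0,0,0,0,0,0,0,0,0,0,0,0,0,0,0,0,0,0,0,0,0,0,0,0,0,0],
  grip_force=15,
)

```text
t: 20.95
tool_pos: [0.3785, -0.3137, 0.0331]
orientation: [-1.95, -2.462, -0.001]
force: [-1.5, 0.5, 6.9]
opening: 0.0251
```

```bash
python3 go.py .537 -.0985 .2 8.3; python3 tgt.py
```

```text
t 20.95 pos [ 0.3785 -0.3137  0.0331] psi 103.2 q6 -1.03 open 0.0251 F [-1.5  0.5  6.9]
shift [0.347, 0.407, -0.334] turn [-0.0, -0.0, 1.055] dist 315 ang 94.9
blue [484.9 -38.2]
bare [570.  -25.7]
choke/card [527.4 -32. ]
fan [537.1 -98.3]
```

>>> jog_arm(
  motion=[0,0,0,-0.05,0,0,0,0,0,0,-0.15,0,0,0,0,0,0,-0.25,0,0,0,0,0.15,0.2,-0.334,0,0,0.9,0,0.3,0.38,-0.334,0,0,0.9,0,0.3,0.38,-0.334,0,0,0.9,0,0.3,0.38,-0.334,0,0,0.9,0,0.3,0.38,-0.334,0,0,0.9],
)

```text
t: 21.75
tool_pos: [0.516, -0.1413, 0.1976]
orientation: [-2.656, -1.677, -0.001]
force: [0.4, -0.3, -0.6]
opening: 0.0247
```

```bash
python3 go.py .537 -.0985 .2 8.3
```

```text
t 21.75 pos [ 0.516  -0.1413  0.1976] psi 64.5 q6 0.08 open 0.0247 F [ 0.4 -0.3 -0.6]
shift [0.095, 0.001, -0.005] turn [-0.0, -0.0, 0.625] dist 48 ang 56.2
```

>>> jog_arm(
  motion=[0,0.095,0,-0.005,0,0,0.625,0,0.095,0,-0.005,0,0,0.625,0,0.095,0,-0.005,0,0,0.625,0,0.095,0,-0.005,0,0,0.625,0,0.095,0,-0.005,0,0,0.625,0,0.095,0,-0.005,0,0,0.625,0,0.095,0,-0.005,0,0,0.625,0,0.095,0,-0.005,0,0,0.625],
)

```text
t: 22.55
tool_pos: [0.5363, -0.0983, 0.2002]
orientation: [-3.133, -0.224, -0.0]
force: [0.4, 0.6, -0.4]
opening: 0.0254
```

```bash
python3 go.py .537 -.0985 .046 8.3; python3 - <<'E'
from wr import *
import pickle
c=grab('wrist','w_l.png');pickle.dump(c,open('w_l.pkl','wb'))
c=grab('side','s_l.png')
E
```

```text
t 22.55 pos [ 0.5363 -0.0983  0.2002] psi 8.2 q6 1.15 open 0.0254 F [ 0.4  0.6 -0.4]
shift [0.001, 0.001, 0.308] turn [-0.0, -0.0, -0.001] dist 154 ang 0.1
```

View pics/w_l.png

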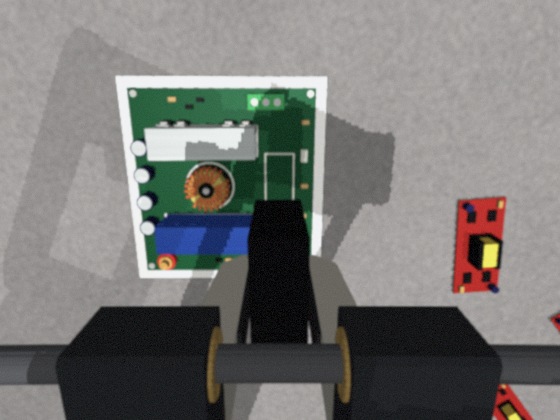

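View pics/s_l.png

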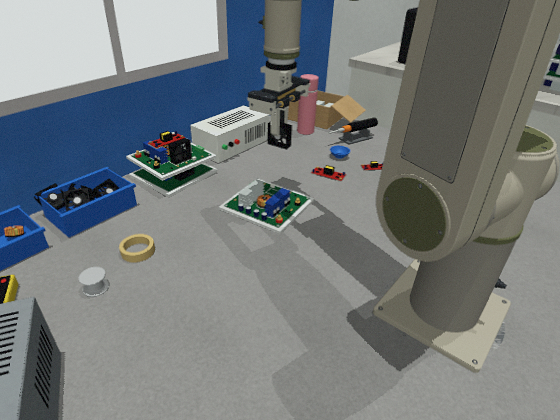

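```bash
python3 - <<'E'
from wr import *
import pickle
c=pickle.load(open('w_l.pkl','rb'));a=cv2.cvtColor(c["frame"],cv2.COLOR_RGB2BGR)[185:265,230:330]
a=np.clip(a.astype(float)*3,0,255).astype(np.uint8)
cv2.imwrite("pics/c8.png",cv2.resize(a,None,fx=6,fy=6,interpolation=cv2.INTER_CUBIC))
E
```

```text
(no output)
```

View pics/c8.png

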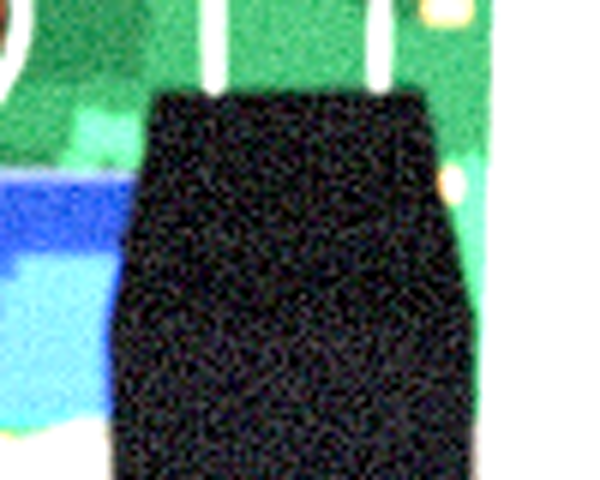

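```bash
python3 - <<'E'
from wr import *
import pickle
c=pickle.load(open('w_l.pkl','rb'))
p=np.array([536.3,-98.3]);a=np.radians(8.2);u=np.array([np.cos(a),np.sin(a)]);v=np.array([u[1],-u[0]])
for px,z in(([(255,200.8),(301,200.8)],.167),([(248.5,238),(309,238)],.227)):
  P=cast(c,px,z)[:,:2]*1000;print((P-p)@u,(P-p)@v)
E
```

```text
[27.88807267 27.86122124] [-13.44409085  11.85192532]
[29.24617113 29.21778592] [-12.45631861  11.46282589]
```

>>> jog_arm(
  motion=[0,0.004,0,0.1,0,0,0,0,0.004,0,0.2,0,0,0,0,0.004,0,0.27,0,0,0,0,0.004,0,0.295,0,0,0,0,0.004,0,0.306,0,0,0,0,0.004,0,0.306,0,0,0,0,0.004,0,0.306,0,0,0],
)

```text
t: 23.35
tool_pos: [0.5402, -0.0985, 0.0496]
orientation: [3.132, 0.233, 0.006]
force: [0.8, 0.2, -0.5]
opening: 0.0248
```

```bash
python3 go.py .5385 -.0983 .0452 8.3
```

```text
t 23.35 pos [ 0.5402 -0.0985  0.0496] psi 8.5 q6 1.15 open 0.0248 F [ 0.8  0.2 -0.5]
shift [-0.003, -0.001, 0.009] turn [0.001, -0.002, 0.002] dist 5 ang 0.3
```

>>> jog_arm(
  motion=[0,-0.003,0,0.009,0,0,0,0,-0.003,0,0.009,0,0,0,0,-0.003,0,0.009,0,0,0],
)

```text
t: 23.65
tool_pos: [0.5392, -0.0989, 0.0459]
orientation: [3.132, 0.233, 0.008]
force: [0.0, -0.2, -0.8]
opening: 0.0253
```

>>> jog_arm(
  motion=[0.4,0,0,0,0,0,0,0.4,0,0,0,0,0,0,0.4,0,0,0,0,0,0,0.4,0,0,-0.05,0,0,0,0.4,0,0,-0.13,0,0,0,0.6,0,0,-0.25,0,0,0,0.6,0,0,-0.3,0,0,0,0.6,0,0,-0.3,0,0,0],
)

```text
t: 24.45
tool_pos: [0.542, -0.0997, 0.2031]
orientation: [3.128, 0.232, 0.024]
force: [0.2, -0.8, 0.8]
opening: 0.0543
```

```bash
python3 go.py .499 -.312 .2 12.7; python3 - <<'E'
from wr import *
import pickle
c=grab('wrist','w_m.png');pickle.dump(c,open('w_m.pkl','wb'))
E
```

```text
t 24.45 pos [ 0.542  -0.0997  0.2031] psi 8.5 q6 1.15 open 0.0543 F [ 0.2 -0.8  0.8]
shift [-0.148, 0.407, 0.006] turn [0.004, -0.009, -0.047] dist 217 ang 4.3
```

View pics/w_m.png

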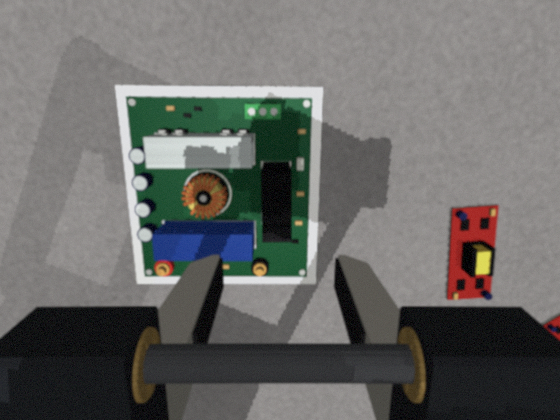

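```bash
python3 - <<'E'
from wr import *
import pickle
c=pickle.load(open('w_m.pkl','rb'));H,S,V=hsv(c)
a=np.radians(-81.7); ex=np.array([np.cos(a),np.sin(a)]);ey=np.array([-ex[1],ex[0]]);C=np.array([529.6,-46.8])
f=lambda p:np.c_[(p-C)@ex,(p-C)@ey].round(1)
for n,m,z,roi in(("fan",(V<30),.072,(258,155,298,246)),("blue",((H>105)&(H<130)&(S>120)),.052,(145,210,260,264)),("bare",(V>95)&(S<50),.052,(144,136,256,170)),("choke",(S>120)&(H<25),.03,(175,165,225,222))):
  r,e,k=wrect(c,m.astype(np.uint8),z,roi,n); print(f(np.array([r[0]])),f(e).tolist())
print("circle",f(cast(c,[(207,194)],.012)[:,:2]*1000))
Q=cast(c,[(117,87),(323,88),(315,283),(138,284)],.012)[:,:2]*1000;print("foam",f(Q.mean(0)[None]))
red=(((H<8)|(H>172))&(S>130)).astype(np.uint8); wrect(c,red,.005,(440,195,505,310),"card")
E
```

```text
fan centre [543.2 -97.7] size [25.  66.4] long yaw 9.0 corners [[508.0, -91.0], [512.0, -115.0], [578.0, -105.0], [574.0, -80.0]]
[[52.3  6.1]] [[40.2, -27.3], [65.2, -27.0], [64.4, 39.5], [39.4, 39.2]]
blue centre [492.2 -36.3] size [38.4 95.1] long yaw 97.2 corners [[467.0, 8.0], [479.0, -86.0], [517.0, -81.0], [505.0, 13.0]]
[[-15.8 -35.5]] [[-63.7, -53.9], [31.4, -55.6], [32.1, -17.2], [-62.9, -15.5]]
bare centre [571.2 -28.1] size [27.7 93.3] long yaw 98.5 corners [[551.0, 16.0], [564.0, -76.0], [592.0, -72.0], [578.0, 20.0]]
[[-12.5  43.9]] [[-59.0, 29.9], [34.2, 30.2], [34.1, 57.9], [-59.1, 57.5]]
choke centre [528.3 -33. ] size [39.1 43.7] long yaw 139.6 corners [[499.0, -34.0], [532.0, -62.0], [558.0, -32.0], [524.0, -4.0]]
[[-13.8   0.7]] [[-17.3, -28.5], [15.5, 0.4], [-10.3, 29.8], [-43.2, 0.9]]
circle [[-15.   -1.6]]
foam [[ 1.6 -0.5]]
card centre [ 500. -311.] size [ 46.  103.2] long yaw 12.7 corners [[445.0, -300.0], [455.0, -345.0], [555.0, -322.0], [545.0, -277.0]]
```

>>> jog_arm(
  motion=[0.6,-0.148,0.407,0.006,0,0,-0.047,0.6,-0.148,0.407,0.006,0,0,-0.047,0.6,-0.148,0.407,0.006,0,0,-0.047,0.6,-0.148,0.407,0.006,0,0,-0.047,0.6,-0.148,0.407,0.006,0,0,-0.047,0.6,-0.148,0.407,0.006,0,0,-0.047,0.6,-0.148,0.407,0.006,0,0,-0.047],
)

```text
t: 25.2
tool_pos: [0.4971, -0.3105, 0.1952]
orientation: [3.121, 0.347, 0.015]
force: [-0.5, -0.1, -0.5]
opening: 0.0555
```

```bash
python3 - <<'E'
from wr import *
import pickle
c=grab('wrist','w_n.png');pickle.dump(c,open('w_n.pkl','wb'));H,S,V=hsv(c)
red=(((H<8)|(H>172))&(S>130)).astype(np.uint8); wrect(c,red,.005,(220,90,340,260),"card")
y=((H>20)&(H<35)&(S>130)).astype(np.uint8); wrect(c,y,.027,(250,150,310,225),"yel")
E
python3 go.py .4995 -.312 .010 12.7
```

```text
card centre [ 500.  -312.2] size [ 45.2 102.3] long yaw 12.9 corners [[445.0, -302.0], [455.0, -346.0], [555.0, -323.0], [545.0, -279.0]]
yel centre [ 503.  -311.6] size [16.7 29.5] long yaw 9.2 corners [[487.0, -306.0], [490.0, -322.0], [519.0, -318.0], [516.0, -301.0]]
t 25.25 pos [ 0.4975 -0.31    0.1955] psi 12.8 q6 0.70 open 0.0559 F [-0.   0.4 -1.3]
shift [-0.001, 0.004, 0.371] turn [0.002, -0.006, 0.001] dist 186 ang 0.6
```

View pics/w_n.png

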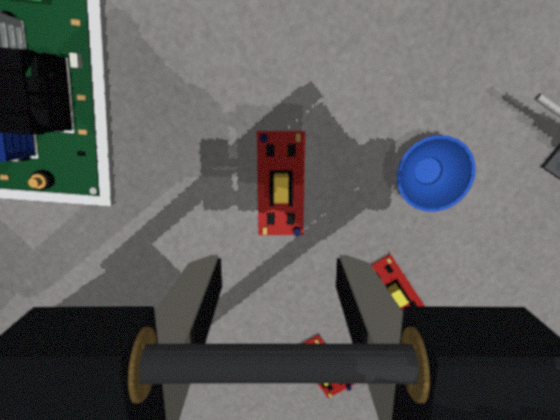

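>>> jog_arm(
  motion=[0.5,0.001,0.003,0.1,0.002,-0.006,0,0.5,0.001,0.003,0.2,0.002,-0.006,0,0.5,0.001,0.003,0.3,0.002,-0.006,0,0.5,0.001,0.003,0.35,0.002,-0.006,0,0.5,0.001,0.003,0.368,0.002,-0.006,0,0.5,0.001,0.003,0.368,0.002,-0.006,0,0.5,0.001,0.003,0.368,0.002,-0.006,0],
)

```text
t: 25.95
tool_pos: [0.5018, -0.3117, 0.0136]
orientation: [3.12, 0.351, 0.004]
force: [0.4, 0.0, 0.4]
opening: 0.0465
```

```bash
python3 go.py .500 -.312 .0095 12.8
```

```text
t 25.95 pos [ 0.5018 -0.3117  0.0136] psi 12.8 q6 0.70 open 0.0465 F [0.4 0.  0.4]
shift [-0.004, -0.0, 0.008] turn [0.001, -0.001, 0.0] dist 4 ang 0.2
```

>>> jog_arm(
  motion=[0.5,-0.004,0,0.008,0,0,0,0.5,-0.004,0,0.008,0,0,0,0,-0.004,0,0.008,0,0,0,0,-0.004,0,0.008,0,0,0,0,-0.004,0,0.008,0,0,0,0,-0.004,0,0.008,0,0,0,0,-0.004,0,0.008,0,0,0],
  grip_force=20,
)

```text
t: 26.65
tool_pos: [0.4998, -0.3123, 0.0097]
orientation: [3.12, 0.351, 0.004]
force: [0.0, -0.9, 1.9]
opening: 0.0221
```

```bash
python3 go.py .5274 -.032 .2 8.3
```

```text
t 26.65 pos [ 0.4998 -0.3123  0.0097] psi 12.8 q6 0.70 open 0.0221 F [ 0.  -0.9  1.9]
shift [0.179, -0.534, -0.381] turn [0.001, -0.001, 0.05] dist 340 ang 4.5
```

>>> jog_arm(
  motion=[0,0,0,-0.05,0,0,0,0,0,0,-0.13,0,0,0,0,0,0,-0.23,0,0,0,0,0,0,-0.32,0,0,0,0,0.06,-0.18,-0.38,0,0,0.05,0,0.12,-0.36,-0.38,0,0,0.05,0,0.179,-0.534,-0.38,0,0,0.05,0,0.179,-0.534,-0.38,0,0,0.05],
)

```text
t: 27.45
tool_pos: [0.5187, -0.114, 0.1953]
orientation: [3.131, 0.227, 0.005]
force: [1.1, 0.3, 0.1]
opening: 0.0223
```

```bash
python3 go.py .5274 -.032 .2 8.3
```

```text
t 27.45 pos [ 0.5187 -0.114   0.1953] psi 8.3 q6 1.11 open 0.0223 F [1.1 0.3 0.1]
shift [0.041, -0.16, -0.01] turn [0.001, -0.002, -0.0] dist 83 ang 0.2
```

>>> jog_arm(
  motion=[0,0.041,-0.16,-0.01,0,0,0,0,0.041,-0.16,-0.01,0,0,0,0,0.041,-0.16,-0.01,0,0,0,0,0.041,-0.16,-0.01,0,0,0,0,0.041,-0.16,-0.01,0,0,0],
)

```text
t: 27.95
tool_pos: [0.5273, -0.0328, 0.1999]
orientation: [3.131, 0.226, 0.004]
force: [-0.2, -0.3, -0.5]
opening: 0.0219
```

```bash
python3 go.py .5274 -.032 .063 8.3; python3 - <<'E'
from wr import *
import pickle
c=grab('wrist','w_o.png');pickle.dump(c,open('w_o.pkl','wb'))
grab('side','s_o.png')
b=cv2.imread("pics/s_o.png");cv2.imwrite("pics/s_oc.png",cv2.resize(b[80:240,180:380],None,fx=3.5,fy=3.5,interpolation=cv2.INTER_CUBIC))
E
```

```text
t 27.95 pos [ 0.5273 -0.0328  0.1999] psi 8.2 q6 1.27 open 0.0219 F [-0.2 -0.3 -0.5]
shift [-0.0, -0.002, 0.274] turn [0.002, -0.002, -0.001] dist 137 ang 0.2
```

View pics/w_o.png

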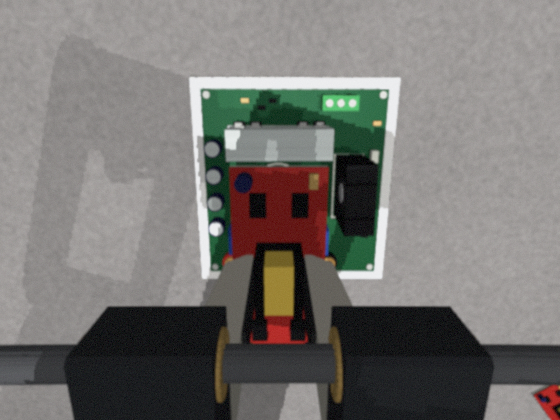

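View pics/s_oc.png

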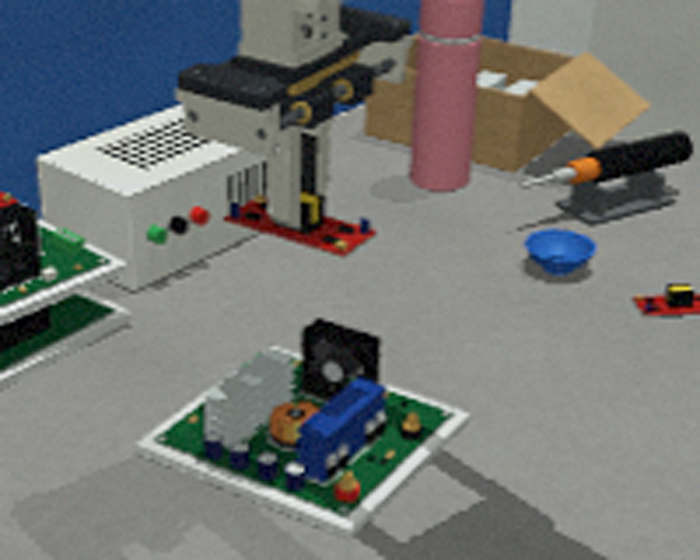

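```bash
python3 - <<'E'
from wr import *
import pickle
c=pickle.load(open('w_o.pkl','rb'))
p=np.array([527.3,-32.5]);a=np.radians(8.2);u=np.array([np.cos(a),np.sin(a)]);v=np.array([u[1],-u[0]])
P=cast(c,[(230,167),(327,167)],.1952)[:,:2]*1000;print((P-p)@u,(P-p)@v)
E
```

```text
[51.75281178 51.72718971] [-22.57925573  21.8805567 ]
```

>>> jog_arm(
  motion=[0,0,-0.001,0.09,0,0,0,0,0,-0.001,0.18,0,0,0,0,0,-0.001,0.24,0,0,0,0,0,-0.001,0.262,0,0,0,0,0,-0.001,0.27,0,0,0,0,0,-0.001,0.27,0,0,0,0,0,-0.001,0.27,0,0,0],
)

```text
t: 28.75
tool_pos: [0.5293, -0.0334, 0.0671]
orientation: [3.131, 0.223, 0.009]
force: [0.1, 0.6, -0.5]
opening: 0.0216
```

```bash
python3 go.py .5274 -.032 .062 8.3
```

```text
t 28.75 pos [ 0.5293 -0.0334  0.0671] psi 8.2 q6 1.27 open 0.0216 F [ 0.1  0.6 -0.5]
shift [-0.003, -0.003, 0.01] turn [0.002, -0.004, -0.002] dist 6 ang 0.4
```

>>> jog_arm(
  motion=[0,-0.003,-0.002,0.005,0.002,-0.004,0,0,-0.003,-0.002,0.009,0.002,-0.004,0,0,-0.003,-0.002,0.009,0.002,-0.004,0,0,-0.003,-0.002,0.009,0.002,-0.004,0],
)

```text
t: 29.15
tool_pos: [0.5277, -0.0326, 0.0628]
orientation: [3.133, 0.224, -0.001]
force: [0.5, -0.2, -0.3]
opening: 0.0218
```

```bash
python3 go.py .5274 -.032 .0617 8.3
```

```text
t 29.15 pos [ 0.5277 -0.0326  0.0628] psi 8.2 q6 1.27 open 0.0218 F [ 0.5 -0.2 -0.3]
shift [-0.001, -0.001, 0.002] turn [0.0, 0.0, -0.002] dist 1 ang 0.1
```

>>> jog_arm(
  motion=[0,0,0,0.002,0,0,0,0,0,0,0.002,0,0,0,0.42,0,0,0.002,0,0,0,0.42,0,0,0.002,0,0,0,0.42,0,0,0.002,0,0,0,0.42,0,0,-0.04,0,0,0,0.42,0,0,-0.1,0,0,0,0.42,0,0,-0.2,0,0,0],
)

```text
t: 29.95
tool_pos: [0.5251, -0.0322, 0.1603]
orientation: [-3.132, -0.223, 0.011]
force: [0.5, -0.3, -0.1]
opening: 0.0392
```

>>> jog_arm(
  motion=[0.42,0,0,-0.2,0,0,0,0.42,0,0.1,-0.25,0,0,0,0.42,-0.1,0.1,-0.25,0,0,0,0.42,-0.1,0.1,-0.25,0,0,0,0.42,-0.1,0.1,-0.25,0,0,0],
)

```text
t: 30.45
tool_pos: [0.4837, -0.0899, 0.2873]
orientation: [-3.134, -0.22, 0.006]
force: [0.2, 0.2, 1.1]
opening: 0.0387
```

```bash
python3 go.py .5274 -.032 .2 8.3; python3 - <<'E'
from wr import *
import pickle
c=grab('wrist','w_p.png');pickle.dump(c,open('w_p.pkl','wb'))
c=grab('side','s_p.png');pickle.dump(c,open('s_p.pkl','wb'))
b=cv2.imread("pics/s_p.png");cv2.imwrite("pics/s_pc.png",cv2.resize(b[100:300,60:400],None,fx=2.3,fy=2.3,interpolation=cv2.INTER_CUBIC))
E
```

```text
t 30.45 pos [ 0.4837 -0.0899  0.2873] psi 8.0 q6 1.14 open 0.0387 F [0.2 0.2 1.1]
shift [0.103, -0.102, 0.174] turn [-0.0, 0.002, -0.003] dist 113 ang 0.3
```

View pics/w_p.png

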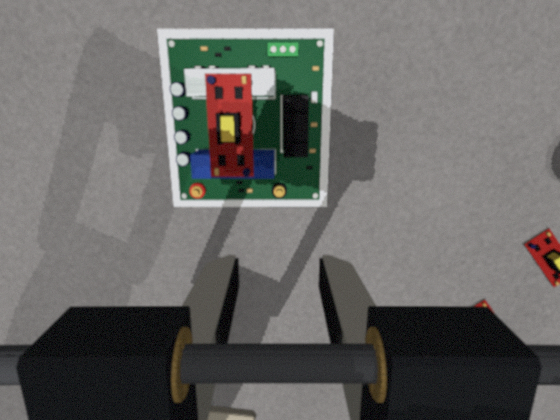

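View pics/s_pc.png

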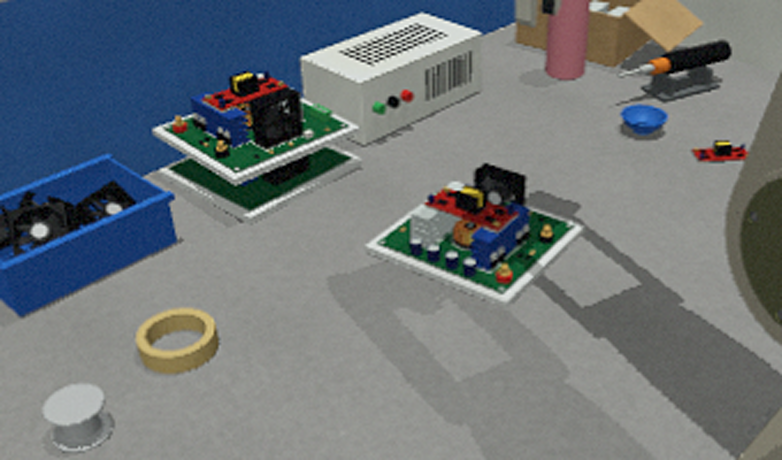

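```bash
python3 - <<'E'
from wr import *
import pickle
c=pickle.load(open('w_p.pkl','rb'));H,S,V=hsv(c)
a=np.radians(-81.7); ex=np.array([np.cos(a),np.sin(a)]);ey=np.array([-ex[1],ex[0]])
Q=cast(c,[(158.5,29.5),(332.5,29.5),(327,206),(172.5,206.5)],.011)[:,:2]*1000;print("foam centre",Q.mean(0))
C=np.array([529.6,-46.8])
f=lambda p:np.c_[(p-C)@ex,(p-C)@ey].round(1)
red=(((H<8)|(H>172))&(S>130)).astype(np.uint8); r,e,k=wrect(c,red,.057,(200,65,262,182),"card"); print("card",f(np.array([r[0]])))
r,e,k=wrect(c,(V<30).astype(np.uint8),.072,(278,88,312,162),"fan"); print("fan",f(np.array([r[0]])),f(e).tolist())
cv2.imwrite("pics/c9.png",cv2.resize(cv2.cvtColor(c["frame"],cv2.COLOR_RGB2BGR)[20:215,150:345],None,fx=3.9,fy=3,interpolation=cv2.INTER_CUBIC))
d=pickle.load(open('s_p.pkl','rb')); Hs,Ss,Vs=hsv(d)
E
```

```text
foam centre [529.0385745  -47.65150941]
card centre [527.6 -32.9] size [ 46.2 100.7] long yaw 8.0 corners [[475.0, -17.0], [481.0, -63.0], [581.0, -49.0], [574.0, -3.0]]
card [[-14.   0.]]
fan centre [538.8 -98.5] size [23.4 60.8] long yaw 9.3 corners [[507.0, -92.0], [511.0, -115.0], [571.0, -105.0], [567.0, -82.0]]
fan [[52.5  1.7]] [[41.4, -28.9], [64.8, -28.5], [63.6, 32.2], [40.3, 31.8]]
```

View pics/c9.png

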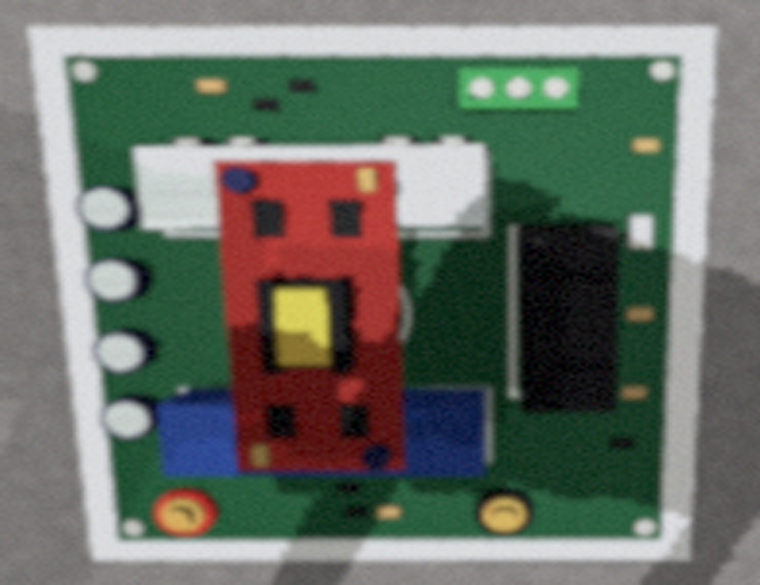

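All parts are within tolerance in these views, the card rests on both sinks, and the gripper is clear, so I'm handing in.

```bash
python3 -c "
from h import *
print(close_job())"
```

```text
the job is handed in; nothing more can be done
None
```

The power stage is set out on the board and handed in at about 30.5 s of the 128 s allowed. No verdict is reported, so the figures below are my own camera measurements.

I placed the blue sink, bare sink, choke, fan and largest red card in that order. The table gives positions in the board frame.

| Part | Measured (x, y), mm | Target (x, y), mm | Angle from target |
|---|---|---|---|
| Blue sink | (-16, -42.5) | (-15, -43) | about 1° |
| Bare sink | (-12.5, 43.9) | (-15, 43) | under 1° |
| Choke | (-13.8, 0.7) | (-15, 0) | any yaw allowed |
| Fan | (52.5, 1.7) | (52, 0) | about 1° |
| Card | (-14, 0) | (-15, 0) | under 1° |

- **Other checks:** Fins face inwards. In the last wrist and side views the fan stands upright and the card lies on both sinks. The gripper was clear of everything. The tape, spool and dish looked undisturbed in the side view, but I did not measure them again.
- **Not rechecked:** The two sinks and the choke were last measured before the card went on. The blue sink's last clean reading is from just after it was placed; a later one, with its side face in the mask, read y = -35.5, and I did not use it. Heights were judged from the release height of the tool and the pictures.
- **Disagreement:** The top camera read about 4 mm lower in world x than the wrist camera. I trusted the wrist camera, because its readings agreed with where the parts sat in the gripper.

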